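# Load the sample tray, slide it onto the middle rails and start the cycle

### The job

Lay every loose sample tube that lies on the desk flat in the tray, one to a bay and lengthwise, then slide the tray fully home on the middle of the rack's three rail pairs, handle outwards. Only once the loaded tray is home, press the keys of the control box one at a time: the small left key, then the small right key, then the large key, each fully down and let up again. Leave the tub and the carton behind the tray where they are.

Things in the scene. Friction and masses are not known exactly. Their poses are not given: they have to be found in the camera images.
- rack: fixed open-top white rack, 134 (x) by 212 (y) by 158 mm, with three pairs of aluminium side rails; no front: its mouth is at x = -67 mm, towards the robot. Origin under the centre of its base; x points into the rack, z up. Side walls 200 mm apart inside; flared lips stand 22 mm out ahead of the mouth. Stop bars across the back, front faces at x = 63 mm
- rack_middle (a point): point on the rack's centre line level with the upper faces of the middle rails (rack x = -2, y = 0, z = 90 mm): the tray's origin lies here when it is fully home on them. Lowest and top rails have theirs at z = 40 and 140 mm. Each ledge is 14 mm wide, 5 mm thick and runs the whole depth; 172 mm are open between the two of a pair. Axes as the rack's
- tray: loose flat aluminium tray, 0.15 kg. Origin under the sheet's centre; z up, -x towards its handle. Sheet 130 (x) by 192 (y) by 4 mm, 12 mm high lips at the front and back edges (inside faces at x = -61 and 61). Low grey fins, 8 mm wide and 24 mm high, at both ends (|x| 36 to 61), y = -91, -46, 0, 46, 91, part it into four bays for tubes lying along x; the middle has no fins
- tray_bay0 (a point): middle of the tray's first bay, on the sheet's upper face (tray x = 0, y = -68 mm, z = 4 mm); axes as the tray's
- tray_bay1 (a point): the same, second bay (y = -23 mm)
- tray_bay2 (a point): the same, third bay (y = 23 mm)
- tray_bay3 (a point): the same, fourth bay (y = 68 mm)
- tray_grip (a point): where to hold the tray: on its handle, an upright grey post 26 (x) by 14 (y) mm that rises from a neck 14 mm wide and 10 mm high in front of the sheet to 48 mm above the tray's underside. This point lies on the post's axis at tray x = -142, y = 0, z = 34 mm; the neck ends at x = -163. The weight hangs about 120 mm behind it: grip firmly (40 N or more) across the 14 mm. Axes as the tray's
- key_left_top (a point): centre of the upper face of the small left key (24 mm across), at control x = 22, y = 34 mm; press straight down
- key_right_top (a point): centre of the upper face of the small right key (24 mm across), at control x = 22, y = -34 mm
- key_large_top (a point): centre of the upper face of the large key (40 mm across), at control x = -24, y = 0
- key_left (a joint): travel of this key, m: 0 when up, 0.006 fully down (about 4 N); it springs back up. A press past 0.004 counts
- key_right (a joint): travel of this key, m: 0 when up, 0.006 fully down (about 4 N); it springs back up. A press past 0.004 counts
- key_large (a joint): travel of this key, m: 0 when up, 0.006 fully down (about 4 N); it springs back up. A press past 0.004 counts
- sample_a_mid (a point): middle of a sample tube (on its axis, midway along it). The tube has a lilac cap at one end and lies on the desk, 100 mm long, barrel 13 mm and cap 17 mm thick, 14 g; y along the tube, it may roll about it. Two to four of the four tubes are present. Hold it across the barrel at this point
- sample_b_mid (a point): middle of a sample tube (on its axis, midway along it). The tube has a lilac cap at one end and lies on the desk, 100 mm long, barrel 13 mm and cap 17 mm thick, 14 g; y along the tube, it may roll about it. Two to four of the four tubes are present. Hold it across the barrel at this point
- sample_c_mid (a point): middle of a sample tube (on its axis, midway along it). The tube has a lilac cap at one end and lies on the desk, 100 mm long, barrel 13 mm and cap 17 mm thick, 14 g; y along the tube, it may roll about it. Two to four of the four tubes are present. Hold it across the barrel at this point
- sample_d_mid (a point): middle of a sample tube (on its axis, midway along it). The tube has a lilac cap at one end and lies on the desk, 100 mm long, barrel 13 mm and cap 17 mm thick, 14 g; y along the tube, it may roll about it. Two to four of the four tubes are present. Hold it across the barrel at this point
- control: fixed white control box, 104 (x) by 124 (y) by 30 mm, origin under its centre; three round white spring keys on top: two small ones side by side on its far half, one large one on its near half; y points to the left key's side
- tub: clear plastic tub with used tubes, 107 mm wide, 118 mm high, origin under its centre; a bystander
- carton: white and teal carton, 68 by 105 by 60 mm, origin under its centre; a bystander

How it is judged (in metres and radians):
On the way, in this order (a step that is already met when the one before it is completed fails the run):
1. every tube lies in its bay of the tray and the tray is fully home on the middle rails (x of tray in the frame of rack between -0.009 and 0.006 m and y of tray in the frame of rack between -0.008 and 0.008 m and z of tray in the frame of rack between 0.085 and 0.096 m and angle between the x axis of tray and the x axis of rack, either way round below 0.08 rad and angle between tray's own z axis and vertical below 0.06 rad and x of sample_a_mid in the frame of tray between -0.02 and 0.02 m and y of sample_a_mid in the frame of tray between -0.088 and 0.088 m and z of sample_a_mid in the frame of tray between 0.006 and 0.02 m and angle between the y axis of each of sample_a_mid, sample_b_mid, sample_c_mid, sample_d_mid and the x axis of tray, either way round below 0.2 rad and x of sample_b_mid in the frame of tray between -0.02 and 0.02 m and y of sample_b_mid in the frame of tray between -0.088 and 0.088 m and z of sample_b_mid in the frame of tray between 0.006 and 0.02 m and x of sample_c_mid in the frame of tray between -0.02 and 0.02 m and y of sample_c_mid in the frame of tray between -0.088 and 0.088 m and z of sample_c_mid in the frame of tray between 0.006 and 0.02 m and x of sample_d_mid in the frame of tray between -0.02 and 0.02 m and y of sample_d_mid in the frame of tray between -0.088 and 0.088 m and z of sample_d_mid in the frame of tray between 0.006 and 0.02 m and distance between each of sample_b_mid, sample_c_mid, sample_d_mid and sample_a_mid above 0.028 m and distance between each of sample_c_mid, sample_d_mid and sample_b_mid above 0.028 m and distance between sample_d_mid and sample_c_mid above 0.028 m), for 0.2 s.
2. the small left key is pressed down, the tray home (value of joint key_left above 0.004 m and x of tray in the frame of rack between -0.009 and 0.006 m and y of tray in the frame of rack between -0.008 and 0.008 m and z of tray in the frame of rack between 0.085 and 0.096 m and angle between the x axis of tray and the x axis of rack, either way round below 0.08 rad and angle between tray's own z axis and vertical below 0.06 rad), for 0.05 s.
3. the small right key is pressed down, the tray home (value of joint key_right above 0.004 m and x of tray in the frame of rack between -0.009 and 0.006 m and y of tray in the frame of rack between -0.008 and 0.008 m and z of tray in the frame of rack between 0.085 and 0.096 m and angle between the x axis of tray and the x axis of rack, either way round below 0.08 rad and angle between tray's own z axis and vertical below 0.06 rad), for 0.05 s.
4. the large key is pressed down, the tray home (value of joint key_large above 0.004 m and x of tray in the frame of rack between -0.009 and 0.006 m and y of tray in the frame of rack between -0.008 and 0.008 m and z of tray in the frame of rack between 0.085 and 0.096 m and angle between the x axis of tray and the x axis of rack, either way round below 0.08 rad and angle between tray's own z axis and vertical below 0.06 rad), for 0.05 s.
At the end, for the whole second after the job is handed in: The tray is fully home on the middle rails (within 7 mm of the stop, level, square); every tube lies flat and lengthwise (0.2 rad) in the tray, one to a bay (within 20 mm of its middle, tubes 28 mm or more apart); all keys are up; everything is still (all of step 1 and linear speed of tray below 0.02 m/s and value of joint each of key_left, key_right, key_large below 0.002 m); the robot touches nothing.
It fails at once if a key is pressed before the tray is home (value of joint any of key_left, key_right, key_large above 0.004 m and not (x of tray in the frame of rack between -0.009 and 0.006 m and y of tray in the frame of rack between -0.008 and 0.008 m and z of tray in the frame of rack between 0.085 and 0.096 m and angle between the x axis of tray and the x axis of rack, either way round below 0.08 rad and angle between tray's own z axis and vertical below 0.06 rad)).
It fails at once if two keys are down at once (value of joint each of key_left, key_right above 0.003 m or value of joint each of key_right, key_large above 0.003 m or value of joint each of key_left, key_large above 0.003 m).
It fails at once if a bystander is moved more than 40 mm (distance of any of tub, carton from where it was at the start of the episode above 0.04 m).
Of sample_a, sample_b, sample_c, sample_d only 2 to 4 are there at a start; the rules pass over those that are not, and their reading is None.
At some moment in a run one of sample_a, sample_b, sample_c, sample_d may be knocked a few centimetres aside while the robot is not near it.
It also fails if it takes over 210 s, if anything falls off the work surface, if the arm or the gripper's body presses on something with over 40 N, if the wrist force passes 120 N, or if a joint passes its speed limit or range.

### The arm

A 6-joint arm with a two-finger parallel gripper is mounted at the origin on a cart in front of the work surface, level with it; the furniture and walls round the work are solid. World frame = base frame: x ahead of the robot, y to its left, z up, the work surface at z = 0. Lengths are in m, angles in degrees, forces in N, time in s.
With the tool pointing down it reaches from about 0.35 to 0.875 m from the base axis. Payload 4.2 kg.
Tool frame: the origin (TCP) lies between the finger pads; the fingertips stand 8 mm ahead of it and the grasp point (between the pads) lies 11 mm behind it; z points along the fingers, y is the line along which they close (so a half turn about z gives the same grasp; the last joint's range is limited). The gripper opens to 87 mm and grips with 3 to 60 N. Pads are 19 mm wide; open, the fingers measure 117 mm over their backs; the gripper's body (75 mm by 190 mm) begins 51 mm behind the grasp point.
Start: joints at [14.817, 22.042, 0.453, 0, -68.411, -14.817], TCP at [0.625, 0, 0.231] pointing down, gripper open.
Joint ranges: [-179.83, 179.83], [-69.29, 118.12], [-61.27, 80.66], [-181.25, 117.63], [-171.15, -9.14], [-177.46, 177.46]. Speed limits (degrees/s): [159.86, 159.86, 180, 180, 180, 180].

### API

Orientations are given as a 3x3 rotation matrix whose columns are the frame's x, y, z axes.
In Python, from station import sense, capture, camera_model, finish_job, find_in gives the robot as it stands. The module is installed in compiled form; this text tells all that it offers.
- The arm moves only by the tool arm_command, never from a script. Its argument "motion" is a list of rows, each a list of 7 numbers: the finger opening in mm, from 0 to 87, then the shift along the tool's x, y, z in mm, then the turn, a rotation vector about the tool's x, y, z in rad. In form: [[jaw, dx, dy, dz, rx, ry, rz], ...]. A call has 1 to 8 rows; each row shifts and turns the commanded pose from where the row before left it, along the tool's axes as they then stand; what a row does not reach is not made up. A row lasts 1/10 s, in which the tool goes at most 50 mm and 8.59 degrees, less where a joint would pass 70% of its speed; a pose out of reach is approached as far as the arm can. A call with a gripper value outside its range is refused whole. The fingers move at their own pace and stop on an object; the grip force is fixed at half the most. Time passes only in rows, so rows that do not move let the fingers close. It gives the time, the measured TCP pose, the force, the opening and the grip force at its end, in the units of the state.
- sense(): the state, without advancing time (a new reading comes with each control period).
- capture(name): name is "scene" or "side" or "wrist"; returns the picture (384x512x3 uint8, red, green, blue); there is no depth.
- camera_model(name): a dict with "fx", "fy", "cx", "cy" (pixels), "k1" (the pictures are not rectified: a ray, as slopes to the right and down, at radius r is drawn at 1 + k1 r^2 times it, then the intrinsics apply), "R" (3x3) and "t" (3): a world point X has camera coordinates R X + t. Camera axes: x right, y down, z forward; pixel columns grow to the right and rows downward; lengths in m; the calibration is good to about 2 mm. A picture is of the moment at which its call begins: read the wrist's pose just before it. camera_model takes no time and is no camera call; for the wrist camera it gives the pose at the moment of the call.
- finish_job(): hands the job in; it is judged then, once.
Trained networks look in the newest picture that a camera, given by its name, has taken for a name from the list of things; names that differ only in an ending like _2 or _b are one class to them, and where a whole thing is asked for, a point or a joint stands for the part that bears it (a point fixed in the world has none). Each returns a list of dicts, best first, with "p" (0 to 1); they miss things now and then, are a little off and sometimes report something else, mostly with a low value. They report only what shows in the picture. A call takes as long as a camera call.
- find_in(target, camera): "location" ([row, column] in pixels, amid what is visible of it).
The state is a dict: "time_s": time; "joints": joint angles; "joint_velocities": joint speeds; "effort": joint torques, N m; "tcp_pos": TCP position; "ee_rot": TCP orientation; "wrist_force": force on the tool from outside, world axes, zero at the start; "moment": the same for the moment, N m; "gripper_width": opening from 0.0 (shut) to 1.0 (fully open); "gripper_force": force on a finger pad.
Only numpy, scipy, OpenCV 4.12 (cv2) and the standard library are available. Lean on these libraries where they do the work, as an engineer would, in place of code of your own. Each camera call takes 0.05 s, during which the arm holds its last target. There are 200 camera calls.

## Working session

There is one attempt and no reset: what is moved stays moved. The work goes in short steps, Python scripts to look and compute and a tool call to move; the robot and the scene stay as the last step left them, time stands still between calls to the robot, and variables do not carry over. Pictures are saved under pics/ and viewed, at most 14 in all, crops included, and the job is handed in when it is done.

Besides the shell and the picture viewer there is one more tool, called after "Request:" by a JSON object that holds its "method" and its "body", one argument or row to a line. arm_command: Moves the arm, as the interface text tells. Its arguments: {"type":"object","properties":{"motion":{"type":"array"}},"required":["motion"]}

```bash
mkdir -p pics; cat > h.py <<'E'
import numpy as np, cv2
from station import sense, capture, camera_model, finish_job, find_in
def snap(cam,name):
    m=camera_model(cam); im=capture(cam); cv2.imwrite(f'pics/{name}.png',im[:,:,::-1]); return im,m
def ray(m,row,col):
    K=np.array([[m['fx'],0,m['cx']],[0,m['fy'],m['cy']],[0,0,1.]])
    d=cv2.undistortPoints(np.array([[[col,row]]],float),K,np.array([m['k1'],0,0,0.]))[0,0]
    x,y=(col-m['cx'])/m['fx'],(row-m['cy'])/m['fy']
    u=np.array([x,y]); s=u.copy()
    for _ in range(30): s=u/(1+m['k1']*(s@s))
    R=np.array(m['R']);t=np.array(m['t'])
    return -R.T@t, R.T@np.array([s[0],s[1],1.])
def at_z(m,row,col,z):
    o,d=ray(m,row,col); return o+d*(z-o[2])/d[2]
def proj(m,X):
    c=np.array(m['R'])@np.array(X)+np.array(m['t']); s=c[:2]/c[2]; s=s*(1+m['k1']*(s@s))
    return np.array([s[1]*m['fy']+m['cy'], s[0]*m['fx']+m['cx']])
E
python3 - <<'E'
from h import *
ims=[]
for c in ['scene','side']:
    im,m=snap(c,c+'0'); print(c,{k:np.round(v,4).tolist() for k,v in m.items()})
    for n in ['sample_a_mid','tray','tray_grip','rack','control','key_left_top','key_right_top','key_large_top','tub','carton']:
        print(n,[(np.round(d['location'],1).tolist(),round(d['p'],2)) for d in find_in(n,c)][:6])
E
```

```text
scene {'fx': 471.0193, 'fy': 471.0193, 'cx': 251.388, 'cy': 193.7926, 'k1': -0.0461, 'R': [[-0.6942, -0.7195, 0.0167], [-0.4769, 0.4425, -0.7594], [0.539, -0.5352, -0.6504]], 't': [0.3852, 0.3772, 1.1229]}
sample_a_mid [([255.4, 273.0], 0.43)]
tray [([206.4, 285.8], 0.6)]
tray_grip [([204.6, 288.5], 0.6)]
rack [([219.5, 155.1], 0.62)]
control [([182.4, 339.8], 0.9)]
key_left_top []
key_right_top []
key_large_top []
tub [([181.3, 215.2], 0.93)]
carton [([167.0, 262.0], 0.74)]
side {'fx': 410.2861, 'fy': 410.2861, 'cx': 253.3409, 'cy': 186.414, 'k1': 0.0458, 'R': [[0.925, -0.3799, 0.0059], [-0.1935, -0.4845, -0.8531], [0.3269, 0.788, -0.5217]], 't': [-0.5569, 0.1424, 1.2615]}
sample_a_mid [([198.5, 204.3], 0.56)]
tray [([222.2, 260.8], 0.68)]
tray_grip [([221.7, 260.7], 0.93)]
rack [([148.8, 259.4], 0.79)]
control [([271.9, 274.1], 0.69), ([155.3, 182.0], 0.23)]
key_left_top [([250.6, 275.3], 0.41)]
key_right_top [([267.3, 288.1], 0.65)]
key_large_top [([265.5, 268.5], 0.73), ([267.4, 288.5], 0.29)]
tub [([185.4, 302.8], 0.9), ([220.8, 260.4], 0.41), ([265.8, 266.6], 0.39)]
carton [([215.0, 325.2], 0.82)]
```

View pics/scene0.png

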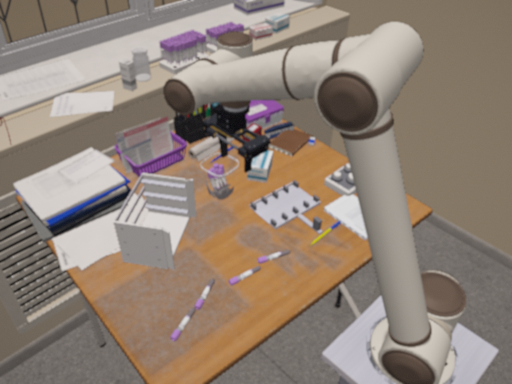

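View pics/side0.png

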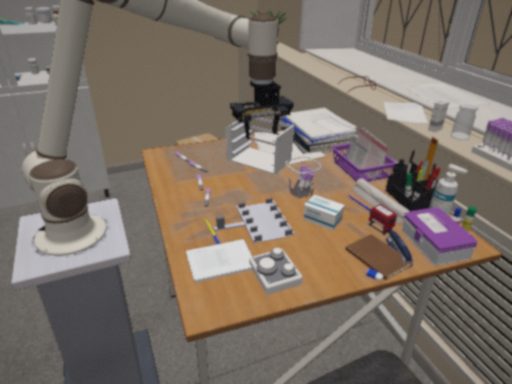

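```bash
python3 - <<'E'
import cv2
a=cv2.imread('pics/scene0.png')[160:350,100:390]; cv2.imwrite('pics/c1.png',cv2.resize(a,None,fx=2.75,fy=2.75,interpolation=cv2.INTER_CUBIC))
a=cv2.imread('pics/side0.png')[120:300,150:360]; cv2.imwrite('pics/c2.png',cv2.resize(a,None,fx=3.3,fy=3.3,interpolation=cv2.INTER_CUBIC))
E
```

```text
(no output)
```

View pics/c1.png

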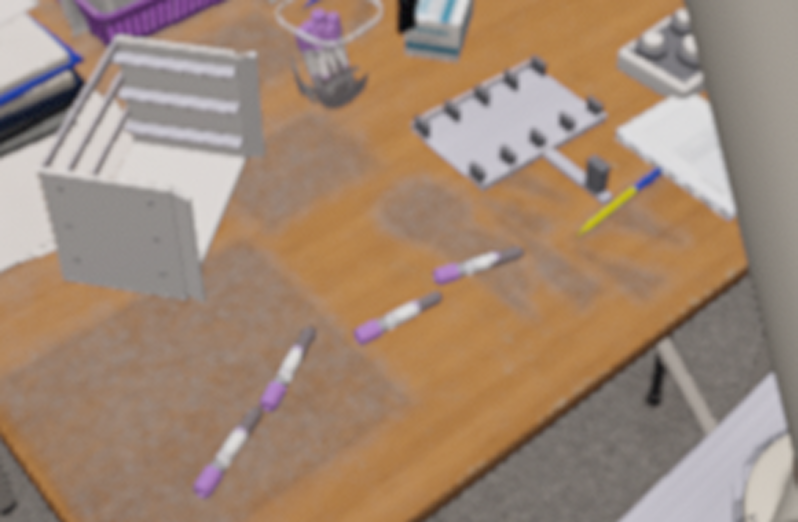

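View pics/c2.png

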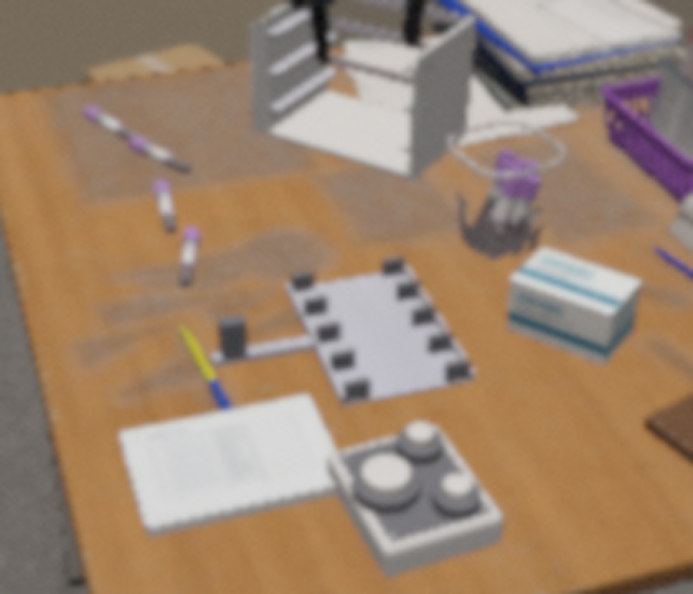

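```bash
python3 - <<'E'
from h import *
S=camera_model('scene');D=camera_model('side')
s=lambda x,y,z:np.round(at_z(S,160+y/2.75,100+x/2.75,z)*1e3,0)[:2]
d=lambda x,y,z:np.round(at_z(D,120+y/3.3,150+x/3.3,z)*1e3,0)[:2]
T={'T1':((203,490),(257,412),(88,110),(130,135)),'T2':((270,402),(310,330),(133,140),(188,168)),'T3':((362,335),(438,297),(163,185),(170,227)),'T4':((438,275),(520,252),(193,232),(185,282))}
for k,v in T.items(): print(k,s(*v[0],.008),s(*v[1],.008),'|',d(*v[2],.008),d(*v[3],.008))
print('tray',[s(*p,.004) for p in[(413,125),(482,186),(605,118),(535,62)]],[d(*p,.004) for p in[(287,280),(400,262),(475,375),(345,400)]])
print('post top',s(598,160,.048),d(232,322,.048))
print('box top',[d(*p,.03) for p in[(330,460),(435,423),(500,518),(385,550)]],'keys',[d(*p,.04) for p in[(388,473),(420,437),(458,487)]])
print('rack s top',[s(*p,.158) for p in[(40,170),(190,190),(258,55),(118,38)]],'bottom',[s(*p,0) for p in[(65,275),(200,298),(262,153)]])
print('rack d top',[d(*p,.158) for p in[(285,5),(470,20),(412,65)]],'bottom',[d(*p,0) for p in[(255,128),(415,175),(460,138)]])
print('wrist',{k:np.round(v,3).tolist() for k,v in camera_model('wrist').items()})
st=sense();print(st['time_s'],st['tcp_pos'],st['ee_rot'])
E
```

```text
T1 [415. 395.] [447. 309.] | [420. 395.] [452. 311.]
T2 [447. 293.] [487. 211.] | [452. 297.] [494. 206.]
T3 [447. 178.] [431.  90.] | [456. 178.] [437.  88.]
T4 [452.  69.] [416. -16.] | [458.  69.] [422. -21.]
tray [array([638., -74.]), array([513., -60.]), array([ 493., -248.]), array([ 619., -265.])] [array([521., -50.]), array([643., -63.]), array([ 629., -263.]), array([ 503., -251.])]
post top [ 426. -147.] [ 428. -158.]
box top [array([ 449., -348.]), array([ 550., -338.]), array([ 547., -460.]), array([ 450., -458.])] keys [array([ 482., -390.]), array([ 525., -360.]), array([ 527., -426.])]
rack s top [array([710., 348.]), array([592., 260.]), array([705.,  89.]), array([828., 180.])] bottom [array([718., 344.]), array([599., 261.]), array([723.,  81.])]
rack d top [array([646., 284.]), array([830., 163.]), array([716.,  76.])] bottom [array([604., 287.]), array([739., 105.]), array([829., 169.])]
wrist {'fx': 311.192, 'fy': 311.192, 'cx': 257.437, 'cy': 194.168, 'k1': -0.087, 'R': [[-1.0, -0.0, -0.001], [-0.001, 0.952, 0.307], [0.001, 0.307, -0.952]], 't': [0.625, -0.037, 0.392]}
1.1 [6.24976287e-01 2.48904488e-05 2.30549802e-01] [[ 4.07327619e-05 -9.99999999e-01 -9.10712536e-06]
 [-9.99999999e-01 -4.07324668e-05 -3.23985141e-05]
 [ 3.23981431e-05  9.10844503e-06 -9.99999999e-01]]
```

Request:
{"method": "arm_command", "body": {
  "motion": [
    [87,-32,29,0,0,0,0],
    [87,-32,29,0,0,0,0],
    [87,-32,29,0,0,0,0],
    [87,-32,29,0,0,0,0],
    [87,-31,29,0,0,0,0],
    [87,-31,30,0,0,0,0],
    [87,0,0,0,0,0,0]
  ]
}}

```text
time_s: 1.8
tcp_pos: [0.4474, 0.1926, 0.2311]
ee_rot: [[0.006, -1.0, 0.0], [-1.0, -0.006, 0.001], [-0.001, -0.0, -1.0]]
wrist_force: [0.5, -0.5, 0.0]
gripper_width: 0.998
gripper_force: 0.0
```

```bash
cat >> h.py <<'E'
def tubes(im,m,z=0.0075):
    """purple cap blobs + dark tail blobs, matched 70..110mm apart -> mid, yaw (cap->tail)"""
    hsv=cv2.cvtColor(im,cv2.COLOR_RGB2HSV)
    out=[]
    cap=cv2.inRange(hsv,(125,60,70),(160,255,255))
    n,l,stt,c=cv2.connectedComponentsWithStats(cap)
    for i in range(1,n):
        if 15<stt[i,4]<4000: out.append((c[i][1],c[i][0],stt[i,4],*(at_z(m,c[i][1],c[i][0],z)[:2]*1e3).round(1)))
    return out
E
python3 - <<'E'
from h import *
st=sense();print(st['time_s'],st['tcp_pos'].round(4))
im,m=snap('wrist','w1')
for t in tubes(im,m):print(np.round(t,1))
for n in ['sample_a_mid','rack','tray']:
    print(n,[(np.round(d['location'],1).tolist(),round(d['p'],2),(at_z(m,*d['location'],.0065)*1e3).round(0)[:2].tolist()) for d in find_in(n,'wrist')][:6])
E
```

```text
1.8 [0.4474 0.1926 0.2311]
[ 51.8 256.3 309.  449.6  60.2]
[149.4 256.6 247.  448.7 172. ]
[237.4 253.4 201.  452.4 290.5]
[306.6 276.6  27.  418.3 402.7]
sample_a_mid [([34.6, 262.0], 0.88, [443.0, 42.0])]
rack [([186.8, 54.3], 0.81, [717.0, 221.0])]
tray []
```

View pics/w1.png

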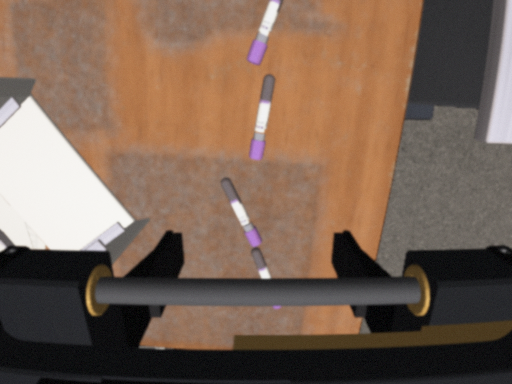

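```bash
cat >> h.py <<'E'
def tube(m,a,b,z=.0075):
    A=at_z(m,*a,z)*1e3;B=at_z(m,*b,z)*1e3;v=B-A
    print('mid',((A+B)/2).round(1)[:2],'len',np.hypot(*v[:2]).round(1),'yaw(deg from -y toward +x)',np.degrees(np.arctan2(v[0],-v[1])).round(1))
E
python3 - <<'E'
from h import *
m=camera_model('wrist')
tube(m,(159,257),(75,268));tube(m,(247,256),(179,223))
st=sense();print(st['joints'])
E
```

```text
mid [444.8 131.5] len 99.2 yaw(deg from -y toward +x) -7.4
mid [473.3 253.8] len 103.8 yaw(deg from -y toward +x) 23.5
[ 4.19306328e+01  8.67650243e+00 -1.80866316e+01  1.49667503e-02
 -6.32206378e+01 -4.19652418e+01]
```

Request:
{"method": "arm_command", "body": {
  "motion": [
    [60,31,1,0,0,0,0],
    [60,30,1,0,0,0,0.134],
    [60,0,0,45,0,0,0],
    [60,0,0,45,0,0,0],
    [60,0,0,45,0,0,0],
    [60,0,0,40,0,0,0],
    [60,0,0,30,0,0,0],
    [60,0,0,0,0,0,0]
  ]
}}

```text
time_s: 2.8
tcp_pos: [0.446, 0.1261, 0.0218]
ee_rot: [[-0.137, -0.991, -0.008], [-0.991, 0.137, -0.006], [0.007, 0.007, -1.0]]
wrist_force: [0.0, -0.8, -0.4]
gripper_width: 0.689
gripper_force: 0.0
```

Request:
{"method": "arm_command", "body": {
  "motion": [
    [60,-5,0,6,0,0,0],
    [60,0,0,5,0,0,0],
    [60,0,0,0,0,0,0],
    [0,0,0,0,0,0,0],
    [0,0,0,0,0,0,0],
    [0,0,0,0,0,0,0],
    [0,0,0,0,0,0,0],
    [0,0,0,0,0,0,0]
  ]
}}

```text
time_s: 3.6
tcp_pos: [0.4487, 0.134, 0.0147]
ee_rot: [[-0.134, -0.991, 0.0], [-0.991, 0.134, 0.0], [-0.0, -0.0, -1.0]]
wrist_force: [-0.6, 0.3, -0.0]
gripper_width: 0.319
gripper_force: 0.1
```

Request:
{"method": "arm_command", "body": {
  "motion": [
    [35,0,0,5,0,0,0],
    [35,0,0,0,0,0,0],
    [0,0,0,0,0,0,0],
    [0,0,0,0,0,0,0],
    [0,0,0,0,0,0,0],
    [0,0,0,0,0,0,0],
    [0,0,0,0,0,0,0],
    [0,0,0,0,0,0,0]
  ]
}}

```text
time_s: 4.4
tcp_pos: [0.4487, 0.134, 0.0096]
ee_rot: [[-0.134, -0.991, 0.0], [-0.991, 0.134, 0.0], [-0.0, -0.0, -1.0]]
wrist_force: [0.0, 0.6, -0.7]
gripper_width: 0.209
gripper_force: 30.0
```

Request:
{"method": "arm_command", "body": {
  "motion": [
    [0,0,0,-45,0,0,0],
    [0,28,-21,-21,0,0,0],
    [0,28,-21,-21,0,0,0],
    [0,28,-21,-21,0,0,0],
    [0,28,-21,-21,0,0,0],
    [0,28,-21,-21,0,0,0],
    [0,28,-22,-21,0,0,0],
    [0,28,-22,-21,0,0,0]
  ]
}}

```text
time_s: 5.2
tcp_pos: [0.5704, -0.0816, 0.2025]
ee_rot: [[-0.134, -0.991, -0.0], [-0.991, 0.134, 0.0], [-0.0, 0.0, -1.0]]
wrist_force: [0.7, 0.8, -0.4]
gripper_width: 0.209
gripper_force: 30.0
```

Request:
{"method": "arm_command", "body": {
  "motion": [
    [0,0,0,0,0,0,0],
    [0,0,0,0,0,0,0]
  ]
}}

```text
time_s: 5.4
tcp_pos: [0.5697, -0.0806, 0.2011]
ee_rot: [[-0.136, -0.991, -0.001], [-0.991, 0.136, 0.001], [-0.001, 0.001, -1.0]]
wrist_force: [-0.3, 0.6, -0.6]
gripper_width: 0.209
gripper_force: 30.0
```

```bash
python3 - <<'E'
from h import *
st=sense();print(st['time_s'],st['tcp_pos'].round(4),st['gripper_width'])
im,m=snap('wrist','w2')
for n in ['sample_a_mid','tray','tray_grip','control','key_left_top','key_right_top','key_large_top']:
    print(n,[(np.round(d['location'],1).tolist(),round(d['p'],2)) for d in find_in(n,'wrist')][:6])
cv2.imwrite('pics/w2b.png',cv2.resize(im[:,:,::-1],(800,600),interpolation=cv2.INTER_CUBIC))
E
```

```text
5.4 [ 0.5697 -0.0806  0.2011] 0.20905809670901507
sample_a_mid [([228.9, 379.1], 0.68)]
tray [([92.5, 252.7], 0.89)]
tray_grip [([92.0, 249.8], 0.92)]
control [([88.6, 250.7], 0.32)]
key_left_top []
key_right_top []
key_large_top []
```

View pics/w2b.png

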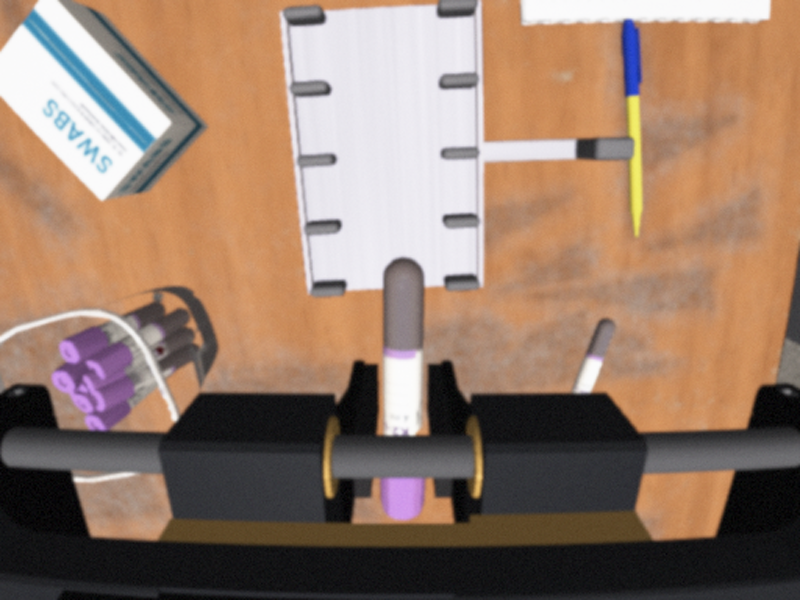

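```bash
python3 - <<'E'
from h import *
m=camera_model('wrist');f=1.5625
g=lambda x,y,z:(at_z(m,y/f,x/f,z)*1e3).round(1)[:2]
print('tube',g(403,258,.198),g(403,520,.198))
print('fins far',[g(*p,.024) for p in[(305,15),(311,88),(317,160),(322,227),(328,288)]])
print('fins near',[g(*p,.024) for p in[(457,7),(459,80),(460,153),(461,220),(462,283)]])
print('post',g(614,148,.048), 'corners',g(308,294,.004),g(484,288,.012),g(481,0,.012))
print(sense()['joints'].round(1))
E
```

```text
tube [ 562.8 -129.3] [577.1 -21.7]
fins far [array([ 607.7, -252.6]), array([ 611.4, -209.2]), array([ 615.4, -164.2]), array([ 620. , -119.8]), array([623.5, -76.4])]
fins near [array([ 513.7, -244.3]), array([ 517.1, -201.2]), array([ 521.2, -156.1]), array([ 525. , -111.9]), array([528.7, -67.4])]
post [ 428.5 -148.4] corners [643.4 -68.4] [511.8 -58. ] [ 496.3 -249.6]
[  8.2  18.5  -9.2  -0.  -62.3 -15.8]
```

Request:
{"method": "arm_command", "body": {
  "motion": [
    [0,37,-2,0,0,0,0],
    [0,37,-2,0,0,0,0],
    [0,37,-2,0,0,0,0],
    [0,36,-2,0,0,0,0],
    [0,0,0,0,0,0,0.1384],
    [0,0,0,0,0,0,0.1384],
    [0,0,0,0,0,0,0.1384],
    [0,0,0,0,0,0,0.1384]
  ]
}}

```text
time_s: 6.6
tcp_pos: [0.5583, -0.2268, 0.2014]
ee_rot: [[-0.639, -0.769, -0.0], [-0.769, 0.639, 0.0], [0.0, 0.0, -1.0]]
wrist_force: [-0.1, 0.0, -0.1]
gripper_width: 0.211
gripper_force: 30.0
```

Request:
{"method": "arm_command", "body": {
  "motion": [
    [0,0,0,20,0,0,0.1384],
    [0,0,0,20,0,0,0.1384],
    [0,0,0,20,0,0,0.1384],
    [0,0,0,20,0,0,0.1384],
    [0,0,0,20,0,0,0.1384],
    [0,0,0,20,0,0,0.1384],
    [0,0,0,20,0,0,0.1384],
    [0,0,0,0,0,0,0]
  ]
}}

```text
time_s: 7.4
tcp_pos: [0.5563, -0.2262, 0.0586]
ee_rot: [[-0.996, 0.085, -0.006], [0.085, 0.996, 0.001], [0.007, 0.001, -1.0]]
wrist_force: [-0.9, 0.1, -0.2]
gripper_width: 0.212
gripper_force: 30.0
```

Request:
{"method": "arm_command", "body": {
  "motion": [
    [0,0,0,0,0,0,0],
    [0,0,0,0,0,0,0]
  ]
}}

```text
time_s: 7.6
tcp_pos: [0.5594, -0.227, 0.0629]
ee_rot: [[-0.997, 0.083, 0.002], [0.083, 0.997, -0.001], [-0.002, -0.0, -1.0]]
wrist_force: [0.2, 0.1, 0.4]
gripper_width: 0.205
gripper_force: 30.0
```

Request:
{"method": "arm_command", "body": {
  "motion": [
    [0,1,0,15,0,0,0],
    [0,1,0,15,0,0,0],
    [0,0,0,10,0,0,0],
    [0,0,0,4,0,0,0],
    [0,0,0,0,0,0,0],
    [0,0,0,0,0,0,0],
    [34,0,0,0,0,0,0],
    [34,0,0,0,0,0,0]
  ]
}}

```text
time_s: 8.4
tcp_pos: [0.5568, -0.2268, 0.0182]
ee_rot: [[-0.996, 0.085, 0.001], [0.085, 0.996, -0.0], [-0.001, -0.0, -1.0]]
wrist_force: [0.6, 1.1, 0.3]
gripper_width: 0.317
gripper_force: 0.0
```

Request:
{"method": "arm_command", "body": {
  "motion": [
    [34,0,0,0,0,0,0],
    [34,0,0,0,0,0,0],
    [34,0,0,-10,0,0,0],
    [34,0,0,-30,0,0,0],
    [34,0,0,-45,0,0,0],
    [34,0,0,-45,0,0,0],
    [34,0,0,-45,0,0,0],
    [50,0,0,-20,0,0,0]
  ]
}}

```text
time_s: 9.2
tcp_pos: [0.5582, -0.2274, 0.2189]
ee_rot: [[-0.996, 0.085, 0.009], [0.085, 0.996, -0.003], [-0.009, -0.002, -1.0]]
wrist_force: [0.6, 0.4, 0.4]
gripper_width: 0.424
gripper_force: 0.0
```

```bash
python3 - <<'E'
from h import *
st=sense();print(st['time_s'],st['tcp_pos'].round(4),st['joints'].round(1))
im,m=snap('wrist','w3');print(tubes(im,m))
cv2.imwrite('pics/w3b.png',cv2.resize(im[:,:,::-1],(640,480)))
E
```

```text
9.2 [ 0.5582 -0.2274  0.2189] [ -6.7  20.1  -4.3   0.1 -65.1 -88.2]
[(np.float64(12.208333333333334), np.float64(276.6666666666667), np.int32(24), np.float64(391.6), np.float64(-193.5)), (np.float64(57.652), np.float64(501.484), np.int32(250), np.float64(450.3), np.float64(66.2)), (np.float64(197.24651162790698), np.float64(258.2279069767442), np.int32(215), np.float64(597.4), np.float64(-230.5))]
```

View pics/w3b.png

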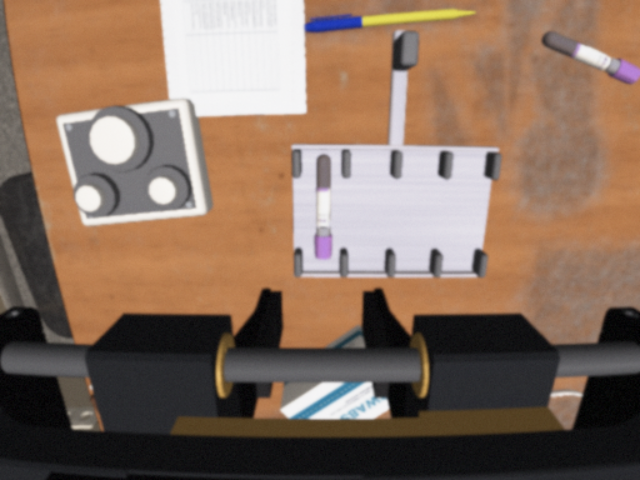

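```bash
python3 - <<'E'
from h import *
m=camera_model('wrist');f=1.25
g=lambda x,y,z:(at_z(m,y/f,x/f,z)*1e3).round(1)[:2]
tube(m,(75/f,638/f),(38/f,546/f))
for z in(.036,.042):print('keys',[g(*p,z) for p in[(112,137),(165,187),(90,198)]])
print('box top',[g(*p,.03) for p in [(57,117),(188,100),(210,212),(85,224)]])
print('tube0',g(323,156,.0105),g(323,258,.0125))
E
```

```text
mid [437.6  31.2] len 101.3 yaw(deg from -y toward +x) -19.5
keys [array([ 474.2, -404.4]), array([ 522.2, -365.7]), array([ 525.3, -438.7])]
keys [array([ 474.1, -401.2]), array([ 521.3, -363.1]), array([ 524.3, -434.8])]
box top [array([ 451. , -455.5]), array([ 451. , -333.6]), array([ 549.8, -330.8]), array([ 550.4, -454.5])]
tube0 [ 510.6 -223.4] [ 610.1 -231.7]
```

Request:
{"method": "arm_command", "body": {
  "motion": [
    [60,20,34,0,0,0,0],
    [60,20,34,0,0,0,0],
    [60,20,34,0,0,0,0],
    [60,20,35,0,0,0,0],
    [60,20,35,0,0,0,0],
    [60,21,35,0,0,0,0],
    [60,21,35,0,0,0,0],
    [60,0,0,0,0,0,-0.1464]
  ]
}}

```text
time_s: 10.05
tcp_pos: [0.4338, 0.0293, 0.2133]
ee_rot: [[-0.998, -0.069, 0.001], [-0.069, 0.998, 0.001], [-0.001, 0.001, -1.0]]
wrist_force: [0.3, -0.0, 0.5]
gripper_width: 0.683
gripper_force: 0.0
```

Request:
{"method": "arm_command", "body": {
  "motion": [
    [60,0,0,15,0,0,-0.1464],
    [60,0,0,15,0,0,-0.1464],
    [60,0,0,15,0,0,-0.1464],
    [60,0,0,15,0,0,-0.1464],
    [60,0,0,15,0,0,-0.1464],
    [60,0,0,15,0,0,-0.1464],
    [60,0,0,15,0,0,-0.1464],
    [60,0,0,10,0,0,-0.1464]
  ]
}}

```text
time_s: 10.85
tcp_pos: [0.4351, 0.0263, 0.097]
ee_rot: [[-0.327, -0.945, -0.001], [-0.945, 0.327, -0.0], [0.0, 0.001, -1.0]]
wrist_force: [0.1, 0.2, 0.3]
gripper_width: 0.684
gripper_force: 0.0
```

Request:
{"method": "arm_command", "body": {
  "motion": [
    [60,0,0,0,0,0,0],
    [60,0,0,0,0,0,0]
  ]
}}

```text
time_s: 11.05
tcp_pos: [0.4358, 0.0265, 0.098]
ee_rot: [[-0.335, -0.942, 0.0], [-0.942, 0.335, -0.0], [-0.0, -0.0, -1.0]]
wrist_force: [-0.7, 0.4, 0.1]
gripper_width: 0.69
gripper_force: 0.0
```

```bash
python3 - <<'E'
from h import *
st=sense();print(st['time_s'],st['tcp_pos'].round(4),st['joints'].round(1))
im,m=snap('wrist','w4');print(tubes(im,m))
cv2.imwrite('pics/w4b.png',cv2.resize(im[:,:,::-1],(640,480)))
E
```

```text
11.05 [0.4358 0.0265 0.098 ] [ 25.   12.8 -35.5   0.  -41.7 -44.5]
[(np.float64(245.02262443438914), np.float64(255.83031674208144), np.int32(442), np.float64(450.9), np.float64(64.3))]
```

View pics/w4b.png

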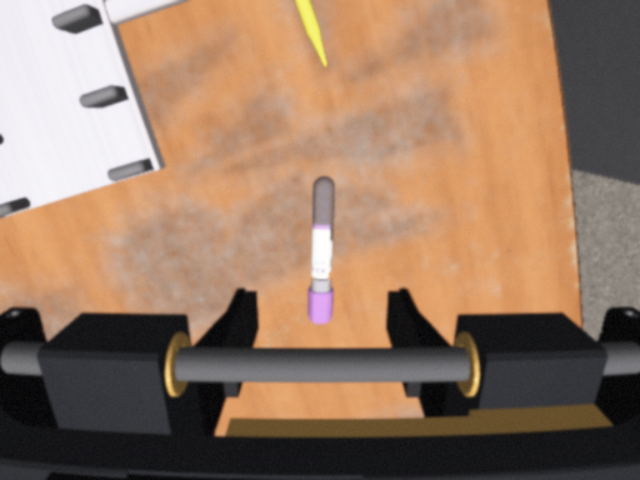

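Request:
{"method": "arm_command", "body": {
  "motion": [
    [60,0,0,40,0,0,0],
    [50,2,-1,30,0,0,0],
    [40,0,0,12,0,0,0],
    [40,0,0,6,0,0,0],
    [35,0,0,0,0,0,0],
    [0,0,0,0,0,0,0],
    [0,0,0,0,0,0,0],
    [0,0,0,0,0,0,0]
  ]
}}

```text
time_s: 11.9
tcp_pos: [0.4365, 0.0245, 0.0104]
ee_rot: [[-0.332, -0.943, 0.002], [-0.943, 0.332, 0.001], [-0.001, -0.001, -1.0]]
wrist_force: [-0.2, 0.4, 1.9]
gripper_width: 0.214
gripper_force: 16.7
```

Request:
{"method": "arm_command", "body": {
  "motion": [
    [0,0,0,0,0,0,0],
    [0,0,0,0,0,0,0],
    [0,0,0,0,0,0,0],
    [0,0,0,0,0,0,0]
  ]
}}

```text
time_s: 12.3
tcp_pos: [0.4365, 0.0245, 0.0104]
ee_rot: [[-0.332, -0.943, 0.001], [-0.943, 0.332, 0.001], [-0.001, -0.001, -1.0]]
wrist_force: [-1.2, 0.9, 6.7]
gripper_width: 0.207
gripper_force: 29.9
```

Request:
{"method": "arm_command", "body": {
  "motion": [
    [0,0,0,-45,0,0,0],
    [0,0,0,-45,0,0,0],
    [0,25,-32,0,0,0,0],
    [0,25,-32,0,0,0,0],
    [0,25,-32,0,0,0,0],
    [0,25,-32,0,0,0,0],
    [0,26,-32,0,0,0,0],
    [0,26,-32,0,0,0,0]
  ]
}}

```text
time_s: 13.1
tcp_pos: [0.567, -0.1844, 0.0994]
ee_rot: [[-0.333, -0.943, -0.0], [-0.943, 0.333, 0.0], [-0.0, 0.0, -1.0]]
wrist_force: [0.8, 0.5, -0.8]
gripper_width: 0.211
gripper_force: 29.9
```

Request:
{"method": "arm_command", "body": {
  "motion": [
    [0,0,0,0,0,0,0.1466],
    [0,0,0,0,0,0,0.1466],
    [0,0,0,5,0,0,0.1466],
    [0,0,0,5,0,0,0.1466],
    [0,0,0,5,0,0,0.1466],
    [0,0,0,5,0,0,0.1466],
    [0,0,0,5,0,0,0.1466],
    [0,0,0,5,0,0,0.1466]
  ]
}}

```text
time_s: 13.9
tcp_pos: [0.5662, -0.1829, 0.0691]
ee_rot: [[-0.999, -0.053, -0.001], [-0.053, 0.999, 0.0], [0.001, 0.0, -1.0]]
wrist_force: [-0.1, -0.3, -0.2]
gripper_width: 0.204
gripper_force: 29.9
```

Request:
{"method": "arm_command", "body": {
  "motion": [
    [0,0,0,0,0,0,0.1462],
    [0,0,0,0,0,0,0],
    [0,0,0,0,0,0,0],
    [0,0,0,0,0,0,0]
  ]
}}

```text
time_s: 14.3
tcp_pos: [0.5665, -0.1829, 0.0696]
ee_rot: [[-0.996, 0.085, 0.0], [0.085, 0.996, -0.0], [-0.0, -0.0, -1.0]]
wrist_force: [-0.3, -1.0, 0.1]
gripper_width: 0.21
gripper_force: 29.9
```

```bash
python3 - <<'E'
from h import *
st=sense();print(st['time_s'],st['tcp_pos'].round(4),st['joints'].round(1))
im,m=snap('wrist','w5');print(tubes(im,m,st['tcp_pos'][2]-.003))
cv2.imwrite('pics/w5b.png',cv2.resize(im[:,:,::-1],(640,480)))
E
```

```text
14.3 [ 0.5665 -0.1829  0.0696] [ -2.3  28.2 -15.2   0.  -46.5 -92.5]
[(np.float64(185.16), np.float64(193.4), np.int32(25), np.float64(524.6), np.float64(-213.9)), (np.float64(228.5873015873016), np.float64(257.25396825396825), np.int32(63), np.float64(552.4), np.float64(-182.3)), (np.float64(248.17777777777778), np.float64(199.1), np.int32(180), np.float64(561.8), np.float64(-216.3)), (np.float64(317.8860946745562), np.float64(256.6301775147929), np.int32(676), np.float64(612.9), np.float64(-187.9))]
```

View pics/w5b.png

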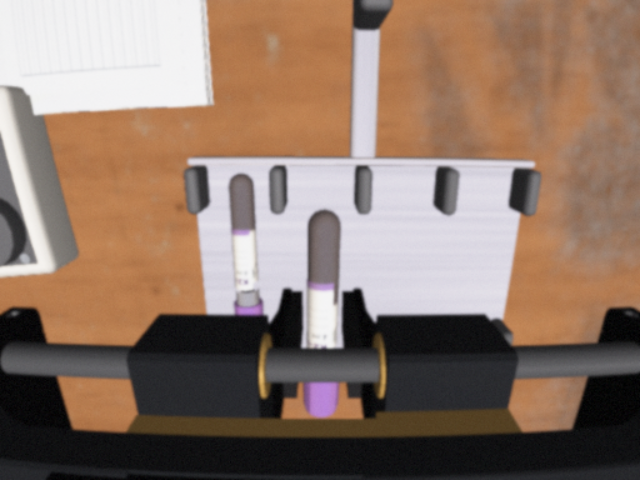

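Request:
{"method": "arm_command", "body": {
  "motion": [
    [0,2,0,15,0,0,0],
    [0,2,0,15,0,0,0],
    [0,0,0,13,0,0,0],
    [0,0,0,9,0,0,0],
    [0,0,0,0,0,0,0],
    [0,0,0,0,0,0,0],
    [34,0,0,0,0,0,0],
    [34,0,0,0,0,0,0]
  ]
}}

```text
time_s: 15.15
tcp_pos: [0.563, -0.1826, 0.0183]
ee_rot: [[-0.996, 0.087, 0.001], [0.087, 0.996, -0.0], [-0.001, -0.0, -1.0]]
wrist_force: [0.6, 0.2, -0.9]
gripper_width: 0.311
gripper_force: 0.0
```

Request:
{"method": "arm_command", "body": {
  "motion": [
    [34,0,0,0,0,0,0],
    [34,0,0,0,0,0,0],
    [34,0,0,-10,0,0,0],
    [34,0,0,-30,0,0,0],
    [34,0,0,-45,0,0,0],
    [34,0,0,-45,0,0,0],
    [34,0,0,-45,0,0,0],
    [50,0,0,-20,0,0,0]
  ]
}}

```text
time_s: 15.95
tcp_pos: [0.5643, -0.1831, 0.2189]
ee_rot: [[-0.996, 0.086, 0.009], [0.086, 0.996, -0.002], [-0.009, -0.001, -1.0]]
wrist_force: [0.9, -0.1, -0.5]
gripper_width: 0.426
gripper_force: 0.0
```

Request:
{"method": "arm_command", "body": {
  "motion": [
    [60,13,42,0,0,0,0],
    [60,13,42,0,0,0,0],
    [60,13,43,0,0,0,0],
    [60,13,43,0,0,0,0],
    [60,13,43,0,0,0,0],
    [60,13,43,0,0,0,0],
    [60,13,43,0,0,0,0],
    [60,13,43,0,0,0,0]
  ]
}}

```text
time_s: 16.75
tcp_pos: [0.4879, 0.1688, 0.2137]
ee_rot: [[-0.996, 0.087, 0.001], [0.087, 0.996, 0.001], [-0.001, 0.001, -1.0]]
wrist_force: [1.4, -0.5, -0.5]
gripper_width: 0.693
gripper_force: 0.0
```

Request:
{"method": "arm_command", "body": {
  "motion": [
    [60,13,42,0,0,0,0],
    [60,12,42,0,0,0,0],
    [60,0,0,0,0,0,-0.14],
    [60,0,0,0,0,0,-0.14],
    [60,0,0,0,0,0,-0.14],
    [60,0,0,0,0,0,-0.14],
    [60,0,0,0,0,0,-0.14],
    [60,0,0,0,0,0,-0.14]
  ]
}}

```text
time_s: 17.55
tcp_pos: [0.4709, 0.253, 0.2134]
ee_rot: [[-0.726, -0.688, 0.001], [-0.688, 0.726, 0.001], [-0.001, -0.0, -1.0]]
wrist_force: [0.6, -0.3, -0.6]
gripper_width: 0.689
gripper_force: 0.0
```

Request:
{"method": "arm_command", "body": {
  "motion": [
    [60,0,0,15,0,0,-0.14],
    [60,0,0,15,0,0,-0.14],
    [60,0,0,15,0,0,-0.14],
    [60,0,0,15,0,0,-0.14],
    [60,0,0,15,0,0,-0.14],
    [60,0,0,15,0,0,-0.14],
    [60,0,0,15,0,0,-0.14],
    [60,0,0,10,0,0,-0.13]
  ]
}}

```text
time_s: 18.35
tcp_pos: [0.4707, 0.2528, 0.0973]
ee_rot: [[0.293, -0.956, -0.0], [-0.956, -0.293, -0.0], [0.0, 0.0, -1.0]]
wrist_force: [0.5, -0.8, 0.2]
gripper_width: 0.693
gripper_force: 0.0
```

Request:
{"method": "arm_command", "body": {
  "motion": [
    [60,0,0,0,0,0,0],
    [60,0,0,0,0,0,0]
  ]
}}

```text
time_s: 18.55
tcp_pos: [0.4713, 0.2532, 0.0983]
ee_rot: [[0.286, -0.958, 0.001], [-0.958, -0.286, 0.0], [-0.0, -0.001, -1.0]]
wrist_force: [-1.0, -0.0, -0.4]
gripper_width: 0.691
gripper_force: 0.0
```

```bash
python3 - <<'E'
from h import *
st=sense();print(st['time_s'],st['tcp_pos'].round(4),st['joints'].round(1))
im,m=snap('wrist','w6');print(tubes(im,m))
cv2.imwrite('pics/w6b.png',cv2.resize(im[:,:,::-1],(640,480)))
E
```

```text
18.55 [0.4713 0.2532 0.0983] [ 45.6  21.2 -22.3   0.  -46.4 -29.1]
[(np.float64(245.372591006424), np.float64(266.53961456102786), np.int32(467), np.float64(451.8), np.float64(290.3))]
```

View pics/w6b.png

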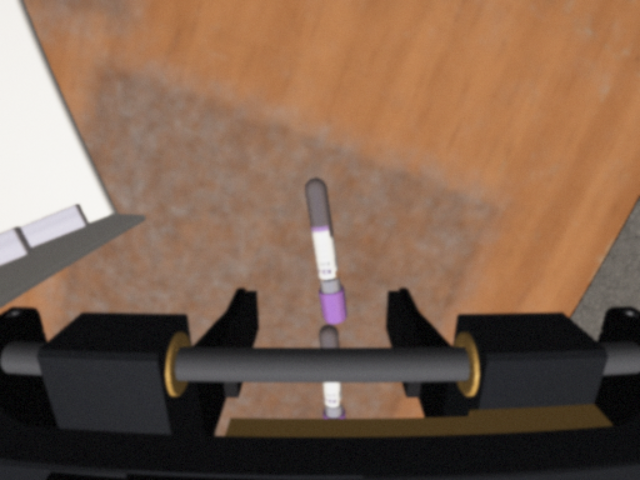

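Request:
{"method": "arm_command", "body": {
  "motion": [
    [60,1,3,0,0,0,-0.12],
    [55,0,0,40,0,0,0],
    [50,0,0,30,0,0,0],
    [40,0,0,12,0,0,0],
    [40,0,0,6,0,0,0],
    [35,0,0,0,0,0,0],
    [0,0,0,0,0,0,0],
    [0,0,0,0,0,0,0]
  ]
}}

```text
time_s: 19.4
tcp_pos: [0.4692, 0.2519, 0.0109]
ee_rot: [[0.401, -0.916, 0.002], [-0.916, -0.401, 0.002], [-0.001, -0.003, -1.0]]
wrist_force: [-0.9, -0.1, 0.2]
gripper_width: 0.306
gripper_force: 0.0
```

Request:
{"method": "arm_command", "body": {
  "motion": [
    [0,0,0,0,0,0,0],
    [0,0,0,0,0,0,0],
    [0,0,0,0,0,0,0],
    [0,0,0,0,0,0,0]
  ]
}}

```text
time_s: 19.8
tcp_pos: [0.4689, 0.2518, 0.0106]
ee_rot: [[0.401, -0.916, 0.001], [-0.916, -0.401, 0.001], [-0.0, -0.002, -1.0]]
wrist_force: [-1.6, 0.4, 6.7]
gripper_width: 0.207
gripper_force: 30.0
```

Request:
{"method": "arm_command", "body": {
  "motion": [
    [0,0,0,-45,0,0,0],
    [0,0,0,-45,0,0,0],
    [0,44,7,0,0,0,0],
    [0,44,7,0,0,0,0],
    [0,44,7,0,0,0,0],
    [0,44,7,0,0,0,0],
    [0,44,7,0,0,0,0],
    [0,44,7,0,0,0,0]
  ]
}}

```text
time_s: 20.6
tcp_pos: [0.5357, -0.0092, 0.0996]
ee_rot: [[0.401, -0.916, -0.0], [-0.916, -0.401, 0.0], [-0.0, 0.0, -1.0]]
wrist_force: [0.9, 1.3, -0.5]
gripper_width: 0.207
gripper_force: 30.0
```

Request:
{"method": "arm_command", "body": {
  "motion": [
    [0,44,8,0,0,0,0],
    [0,44,8,0,0,0,0],
    [0,44,8,0,0,0,0],
    [0,0,0,0,0,0,0.138],
    [0,0,0,0,0,0,0.138],
    [0,0,0,0,0,0,0.138],
    [0,0,0,0,0,0,0.138],
    [0,0,0,0,0,0,0.138]
  ]
}}

```text
time_s: 21.4
tcp_pos: [0.5662, -0.1381, 0.0992]
ee_rot: [[-0.28, -0.96, -0.001], [-0.96, 0.28, 0.0], [-0.0, 0.001, -1.0]]
wrist_force: [-0.2, 0.3, 0.6]
gripper_width: 0.204
gripper_force: 30.0
```

Request:
{"method": "arm_command", "body": {
  "motion": [
    [0,0,0,5,0,0,0.138],
    [0,0,0,5,0,0,0.138],
    [0,0,0,5,0,0,0.138],
    [0,0,0,5,0,0,0.138],
    [0,0,0,5,0,0,0.138],
    [0,0,0,5,0,0,0.138],
    [0,0,0,0,0,0,0.138],
    [0,0,0,0,0,0,0.138]
  ]
}}

```text
time_s: 22.2
tcp_pos: [0.5662, -0.138, 0.069]
ee_rot: [[-0.983, -0.182, -0.001], [-0.182, 0.983, 0.0], [0.001, 0.0, -1.0]]
wrist_force: [-0.7, -0.9, -0.1]
gripper_width: 0.211
gripper_force: 30.0
```

Request:
{"method": "arm_command", "body": {
  "motion": [
    [0,0,0,0,0,0,0.138],
    [0,0,0,0,0,0,0.138],
    [0,0,0,0,0,0,0],
    [0,0,0,0,0,0,0]
  ]
}}

```text
time_s: 22.6
tcp_pos: [0.5664, -0.138, 0.0694]
ee_rot: [[-0.996, 0.084, -0.0], [0.084, 0.996, 0.0], [0.0, 0.0, -1.0]]
wrist_force: [-0.1, 0.7, -0.7]
gripper_width: 0.209
gripper_force: 30.0
```

```bash
python3 - <<'E'
from h import *
st=sense();print(st['time_s'],st['tcp_pos'].round(4),st['joints'].round(1))
im,m=snap('wrist','w7');z=st['tcp_pos'][2]-.003
for t in tubes(im,m,z):print(np.round(t,1))
E
```

```text
22.6 [ 0.5664 -0.138   0.0694] [  2.2  27.3 -17.   -0.  -45.7 -97. ]
[ 190.7  129.9   23.   524.7 -204. ]
[ 196.6  194.5   22.   530.9 -169.4]
[ 228.3  256.    64.   552.1 -138.2]
[ 249.4  142.9   69.   560.1 -204. ]
[ 317.7  258.5  664.   612.8 -141.8]
```

Request:
{"method": "arm_command", "body": {
  "motion": [
    [0,0,0,15,0,0,0],
    [0,0,1,15,0,0,0],
    [0,0,0,13,0,0,0],
    [0,0,0,9,0,0,0],
    [0,0,0,0,0,0,0],
    [0,0,0,0,0,0,0],
    [34,0,0,0,0,0,0],
    [34,0,0,0,0,0,0]
  ]
}}

```text
time_s: 23.45
tcp_pos: [0.5672, -0.1371, 0.0183]
ee_rot: [[-0.996, 0.087, 0.001], [0.087, 0.996, -0.0], [-0.001, 0.0, -1.0]]
wrist_force: [-0.2, 0.2, 0.0]
gripper_width: 0.315
gripper_force: 0.0
```

Request:
{"method": "arm_command", "body": {
  "motion": [
    [34,0,0,0,0,0,0],
    [34,0,0,0,0,0,0],
    [34,0,0,-10,0,0,0],
    [34,0,0,-30,0,0,0],
    [34,0,0,-45,0,0,0],
    [34,0,0,-45,0,0,0],
    [34,0,0,-45,0,0,0],
    [50,0,0,-20,0,0,0]
  ]
}}

```text
time_s: 24.25
tcp_pos: [0.5685, -0.1374, 0.2188]
ee_rot: [[-0.996, 0.086, 0.009], [0.086, 0.996, -0.001], [-0.009, -0.0, -1.0]]
wrist_force: [0.8, 0.5, -0.5]
gripper_width: 0.425
gripper_force: 0.0
```

Request:
{"method": "arm_command", "body": {
  "motion": [
    [60,16,43,0,0,0,0],
    [60,16,43,0,0,0,0],
    [60,16,43,0,0,0,0],
    [60,16,43,0,0,0,0],
    [60,16,43,0,0,0,0],
    [60,16,43,0,0,0,0],
    [60,16,43,0,0,0,0],
    [60,16,43,0,0,0,0]
  ]
}}

```text
time_s: 25.05
tcp_pos: [0.4682, 0.2184, 0.2137]
ee_rot: [[-0.996, 0.087, 0.001], [0.087, 0.996, 0.001], [-0.001, 0.001, -1.0]]
wrist_force: [2.0, 0.2, 0.1]
gripper_width: 0.69
gripper_force: 0.0
```

Request:
{"method": "arm_command", "body": {
  "motion": [
    [60,16,43,0,0,0,0],
    [60,16,44,0,0,0,0],
    [60,17,44,0,0,0,0],
    [60,0,0,0,0,0,-0.144],
    [60,0,0,0,0,0,-0.144],
    [60,0,0,0,0,0,-0.144],
    [60,0,0,0,0,0,-0.144],
    [60,0,0,0,0,0,-0.144]
  ]
}}

```text
time_s: 25.85
tcp_pos: [0.4315, 0.3515, 0.2134]
ee_rot: [[-0.803, -0.597, 0.0], [-0.597, 0.803, 0.001], [-0.001, 0.0, -1.0]]
wrist_force: [-0.3, -0.0, -0.6]
gripper_width: 0.689
gripper_force: 0.0
```

Request:
{"method": "arm_command", "body": {
  "motion": [
    [60,0,0,15,0,0,-0.144],
    [60,0,0,15,0,0,-0.144],
    [60,0,0,15,0,0,-0.144],
    [60,0,0,15,0,0,-0.144],
    [60,0,0,15,0,0,-0.144],
    [60,0,0,15,0,0,-0.144],
    [60,0,0,15,0,0,-0.144],
    [60,0,0,10,0,0,-0.144]
  ]
}}

```text
time_s: 26.65
tcp_pos: [0.4314, 0.3512, 0.0973]
ee_rot: [[0.218, -0.976, -0.0], [-0.976, -0.218, -0.0], [0.0, 0.0, -1.0]]
wrist_force: [-0.1, -0.6, -0.2]
gripper_width: 0.687
gripper_force: 0.0
```

Request:
{"method": "arm_command", "body": {
  "motion": [
    [60,0,0,0,0,0,-0.144],
    [60,0,0,0,0,0,0],
    [60,0,0,0,0,0,0]
  ]
}}

```text
time_s: 26.95
tcp_pos: [0.4318, 0.3518, 0.0983]
ee_rot: [[0.348, -0.938, 0.001], [-0.938, -0.348, 0.001], [-0.001, -0.001, -1.0]]
wrist_force: [0.5, 0.3, 0.2]
gripper_width: 0.689
gripper_force: 0.0
```

```bash
python3 - <<'E'
from h import *
st=sense();print(st['time_s'],st['tcp_pos'].round(4),st['joints'].round(1),st['ee_rot'].round(3)[:,0])
im,m=snap('wrist','w8')
for t in tubes(im,m):print(np.round(t,1))
hsv=cv2.cvtColor(im,cv2.COLOR_RGB2HSV)
# label: bright low-saturation blob
lab=cv2.inRange(hsv,(0,0,190),(180,60,255)); n,l,s,c=cv2.connectedComponentsWithStats(lab)
for i in range(1,n):
    if s[i,4]>40: print('white',s[i,4],c[i].round(1),(at_z(m,c[i][1],c[i][0],.0065)*1e3).round(1)[:2])
print(find_in('sample_a_mid','wrist'))
E
```

```text
26.95 [0.4318 0.3518 0.0983] [ 55.8  23.  -19.2   0.  -47.7 -35.5] [ 0.348 -0.938 -0.001]
[244.3 254.8 455.  419.9 390.1]
white 96 [58.5  2.6] [625.  257.3]
white 286 [84.6  5.7] [604.3 253.7]
white 60 [175.5   3.1] [539.4 231.3]
white 216 [247.2  12.2] [488.5 219.9]
white 42 [160.8  11.3] [548. 240.]
white 46 [98.  18.4] [591.9 259.3]
white 112 [129.5  23.1] [567.9 255.1]
white 51 [218.8  27.9] [504.3 237. ]
white 52 [115.   41.4] [575.1 271. ]
white 97 [103.6  48.1] [582.4 278.4]
white 237 [172.9  81.9] [525.  284.8]
white 87 [160.2  97.1] [531.1 298.8]
white 89 [105.7 106.4] [570.5 320. ]
white 154 [ 48.7 127.6] [613.2 352.2]
white 107 [164.3 133.4] [520.4 324.6]
white 280 [ 72.8 142.4] [590.8 357.3]
white 43 [227.2 140.3] [471.7 312.7]
white 74 [123.2 146.2] [549.5 345.9]
white 145 [176.8 156.1] [505.9 338.7]
white 59 [272.1 156.4] [433.8 312.3]
white 42 [242.6 161.8] [454.5 324.8]
white 71 [ 53.2 166.5] [603.9 383.4]
white 72 [ 85.9 173.3] [575.  379.3]
white 169 [139.9 183.6] [528.9 371.9]
white 960 [254.2 203.8] [433.3 355.3]
white 80 [154.8 200.1] [513.3 381.5]
white 45 [172.3 217.2] [495.  391.3]
white 52 [ 29.4 234.1] [617.3 455.9]
white 42 [172.  250.1] [486.9 422.1]
white 52 [252.4 255.7] [417.8 401.9]
white 41 [221.9 253.7] [444.  409.7]
white 43 [231.5 259.1] [434.2 411.8]
[]
```

Request:
{"method": "arm_command", "body": {
  "motion": [
    [60,2,-2,0,0,0,0],
    [55,0,0,40,0,0,0],
    [50,0,0,30,0,0,0],
    [40,0,0,12,0,0,0],
    [40,0,0,6,0,0,0],
    [35,0,0,0,0,0,0],
    [0,0,0,0,0,0,0],
    [0,0,0,0,0,0,0]
  ]
}}

```text
time_s: 27.85
tcp_pos: [0.4347, 0.3511, 0.0108]
ee_rot: [[0.351, -0.937, 0.001], [-0.937, -0.351, 0.002], [-0.001, -0.002, -1.0]]
wrist_force: [0.1, -0.2, 0.8]
gripper_width: 0.305
gripper_force: 0.0
```

Request:
{"method": "arm_command", "body": {
  "motion": [
    [0,0,0,0,0,0,0],
    [0,0,0,0,0,0,0],
    [0,0,0,0,0,0,0],
    [0,0,0,0,0,0,0]
  ]
}}

```text
time_s: 28.25
tcp_pos: [0.4345, 0.3509, 0.0105]
ee_rot: [[0.351, -0.936, 0.001], [-0.936, -0.351, 0.001], [-0.001, -0.001, -1.0]]
wrist_force: [-1.0, 1.1, 6.8]
gripper_width: 0.205
gripper_force: 30.0
```

Request:
{"method": "arm_command", "body": {
  "motion": [
    [0,0,0,-45,0,0,0],
    [0,0,0,-45,0,0,0],
    [0,0,0,-45,0,0,0],
    [0,46,3,0,0,0,0],
    [0,46,3,0,0,0,0],
    [0,46,3,0,0,0,0],
    [0,46,3,0,0,0,0],
    [0,46,3,0,0,0,0]
  ]
}}

```text
time_s: 29.05
tcp_pos: [0.5007, 0.1279, 0.1445]
ee_rot: [[0.351, -0.936, -0.0], [-0.936, -0.351, 0.0], [-0.0, 0.0, -1.0]]
wrist_force: [0.2, -0.8, -0.6]
gripper_width: 0.206
gripper_force: 30.0
```

Request:
{"method": "arm_command", "body": {
  "motion": [
    [0,46,3,0,0,0,0],
    [0,46,3,0,0,0,0],
    [0,46,3,0,0,0,0],
    [0,47,3,0,0,0,0],
    [0,47,2,0,0,0,0],
    [0,0,0,0,0,0,0.144],
    [0,0,0,0,0,0,0.144],
    [0,0,0,0,0,0,0.144]
  ]
}}

```text
time_s: 29.85
tcp_pos: [0.5686, -0.0933, 0.1439]
ee_rot: [[-0.081, -0.997, -0.001], [-0.997, 0.081, 0.0], [-0.0, 0.001, -1.0]]
wrist_force: [-0.0, 0.9, -0.2]
gripper_width: 0.208
gripper_force: 30.0
```

Request:
{"method": "arm_command", "body": {
  "motion": [
    [0,0,0,10,0,0,0.144],
    [0,0,0,10,0,0,0.144],
    [0,0,0,10,0,0,0.144],
    [0,0,0,10,0,0,0.144],
    [0,0,0,10,0,0,0.144],
    [0,0,0,10,0,0,0.144],
    [0,0,0,10,0,0,0.144],
    [0,0,0,5,0,0,0.144]
  ]
}}

```text
time_s: 30.65
tcp_pos: [0.5681, -0.0925, 0.0682]
ee_rot: [[-0.943, -0.332, -0.002], [-0.332, 0.943, 0.0], [0.002, 0.001, -1.0]]
wrist_force: [-1.1, -0.2, -0.1]
gripper_width: 0.204
gripper_force: 30.0
```

Request:
{"method": "arm_command", "body": {
  "motion": [
    [0,0,0,0,0,0,0.144],
    [0,0,0,0,0,0,0.144],
    [0,0,0,0,0,0,0.144],
    [0,0,0,0,0,0,0],
    [0,0,0,0,0,0,0]
  ]
}}

```text
time_s: 31.15
tcp_pos: [0.5688, -0.0925, 0.0693]
ee_rot: [[-0.996, 0.084, -0.0], [0.084, 0.996, 0.0], [0.0, -0.0, -1.0]]
wrist_force: [-0.3, -0.8, 0.3]
gripper_width: 0.207
gripper_force: 30.0
```

```bash
python3 - <<'E'
from h import *
st=sense();print(st['time_s'],st['tcp_pos'].round(4),st['joints'].round(1))
im,m=snap('wrist','w9');z=st['tcp_pos'][2]-.003
for t in tubes(im,m,z):print(np.round(t,1))
E
```

```text
31.15 [ 0.5688 -0.0925  0.0693] [   6.9   26.8  -18.    -0.   -45.2 -101.7]
[ 261.7   86.8  566.   568.2 -194.5]
[317.7 257.5 672.  615.1 -96.9]
```

Request:
{"method": "arm_command", "body": {
  "motion": [
    [0,0,0,15,0,0,0],
    [0,0,0,15,0,0,0],
    [0,0,0,13,0,0,0],
    [0,0,0,9,0,0,0],
    [0,0,0,0,0,0,0],
    [0,0,0,0,0,0,0],
    [34,0,0,0,0,0,0],
    [34,0,0,0,0,0,0]
  ]
}}

```text
time_s: 32.0
tcp_pos: [0.5695, -0.0924, 0.0183]
ee_rot: [[-0.996, 0.087, 0.001], [0.087, 0.996, 0.0], [-0.001, 0.0, -1.0]]
wrist_force: [-0.4, -0.8, 1.0]
gripper_width: 0.315
gripper_force: 0.0
```

Request:
{"method": "arm_command", "body": {
  "motion": [
    [34,0,0,0,0,0,0],
    [34,0,0,0,0,0,0],
    [34,0,0,-10,0,0,0],
    [34,0,0,-30,0,0,0],
    [34,0,-15,-45,0,0,0],
    [34,0,-15,-45,0,0,0],
    [50,0,-15,-45,0,0,0],
    [50,0,0,-40,0,0,0]
  ]
}}

```text
time_s: 32.8
tcp_pos: [0.5648, -0.1387, 0.2362]
ee_rot: [[-0.996, 0.088, 0.003], [0.088, 0.996, -0.0], [-0.003, -0.0, -1.0]]
wrist_force: [1.2, -0.3, 0.3]
gripper_width: 0.499
gripper_force: 0.0
```

Request:
{"method": "arm_command", "body": {
  "motion": [
    [50,0,0,0,0,0,0],
    [50,0,0,0,0,0,0]
  ]
}}

```text
time_s: 33.0
tcp_pos: [0.5652, -0.1373, 0.2344]
ee_rot: [[-0.996, 0.087, 0.003], [0.087, 0.996, 0.001], [-0.003, 0.001, -1.0]]
wrist_force: [-0.6, 0.8, -0.6]
gripper_width: 0.562
gripper_force: 0.0
```

```bash
python3 - <<'E'
from h import *
st=sense();print(st['time_s'],st['tcp_pos'].round(4),st['joints'].round(1))
im,m=snap('wrist','w10')
for t in tubes(im,m,.0125):print(np.round(t,1))
cv2.imwrite('pics/w10b.png',cv2.resize(im[:,:,::-1],(800,600),interpolation=cv2.INTER_CUBIC))
E
```

```text
33.0 [ 0.5652 -0.1373  0.2344] [  2.3  17.6  -5.6  -0.  -66.6 -97.3]
[ 195.   186.8  198.   595.7 -230.7]
[196.7 292.8 202.  609.8 -95.9]
[ 198.1  221.3  203.   603.7 -187.1]
[ 198.2  258.4  201.   607.9 -139.9]
[329.5 319.3  96.  826.4 -65.8]
```

View pics/w10b.png

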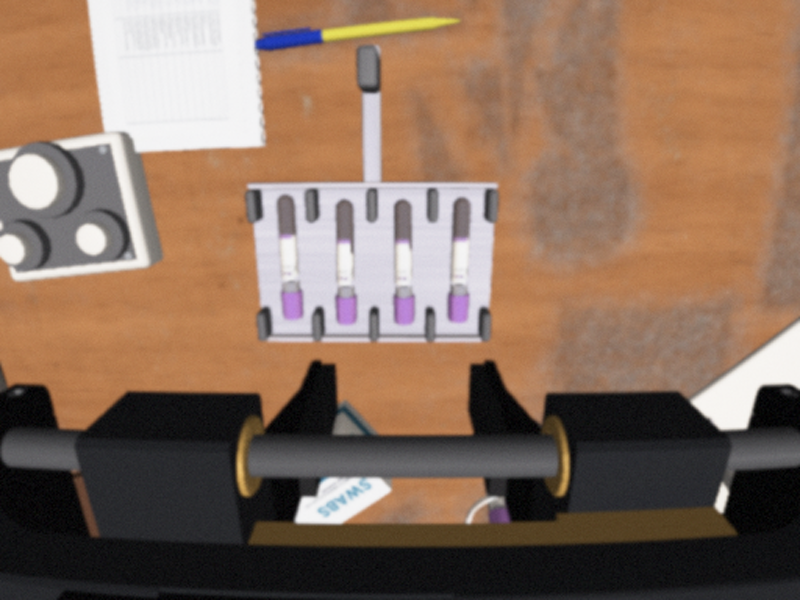

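Request:
{"method": "arm_command", "body": {
  "motion": [
    [50,-13,38,-20,0,0,0],
    [50,-13,38,-20,0,0,0],
    [50,-13,38,-20,0,0,0],
    [50,-13,38,-20,0,0,0],
    [50,-13,38,-18,0,0,0],
    [50,-13,38,-18,0,0,0],
    [50,-13,38,0,0,0,0],
    [50,-14,38,0,0,0,0]
  ]
}}

```text
time_s: 33.85
tcp_pos: [0.6962, 0.1583, 0.3474]
ee_rot: [[-0.996, 0.086, -0.002], [0.086, 0.996, -0.001], [0.002, -0.001, -1.0]]
wrist_force: [-0.7, -0.2, 0.0]
gripper_width: 0.574
gripper_force: 0.0
```

Request:
{"method": "arm_command", "body": {
  "motion": [
    [50,-14,38,0,0,0,0],
    [50,-14,38,0,0,0,0],
    [50,0,0,0,0,0,-0.1466],
    [50,0,0,0,0,0,-0.1466],
    [50,0,0,0,0,0,-0.1466],
    [50,0,0,0,0,0,-0.1466],
    [50,0,0,0,0,0,-0.1466],
    [50,0,0,0,0,0,0]
  ]
}}

```text
time_s: 34.65
tcp_pos: [0.7303, 0.23, 0.346]
ee_rot: [[-0.798, -0.602, -0.004], [-0.602, 0.798, -0.002], [0.004, 0.001, -1.0]]
wrist_force: [0.1, 0.5, -0.2]
gripper_width: 0.574
gripper_force: 0.0
```

Request:
{"method": "arm_command", "body": {
  "motion": [
    [50,0,0,0,0,0,0],
    [50,0,0,0,0,0,0]
  ]
}}

```text
time_s: 34.85
tcp_pos: [0.7305, 0.2298, 0.3476]
ee_rot: [[-0.8, -0.6, -0.001], [-0.6, 0.8, -0.001], [0.002, 0.0, -1.0]]
wrist_force: [-1.0, 0.1, -0.3]
gripper_width: 0.574
gripper_force: 0.0
```

```bash
python3 - <<'E'
from h import *
st=sense();print(st['time_s'],st['tcp_pos'].round(4),st['joints'].round(1),st['ee_rot'].round(3).tolist())
im,m=snap('wrist','w11')
import json; json.dump({k:np.array(v).tolist() for k,v in m.items()},open('w11.json','w'))
cv2.imwrite('pics/w11b.png',cv2.resize(im[:,:,::-1],(800,600),interpolation=cv2.INTER_CUBIC))
E
```

```text
34.85 [0.7305 0.2298 0.3476] [ 29.5  35.5  39.1  -0.  -93.6 -82.6] [[-0.8, -0.6, -0.001], [-0.6, 0.8, -0.001], [0.002, 0.0, -1.0]]
```

View pics/w11b.png

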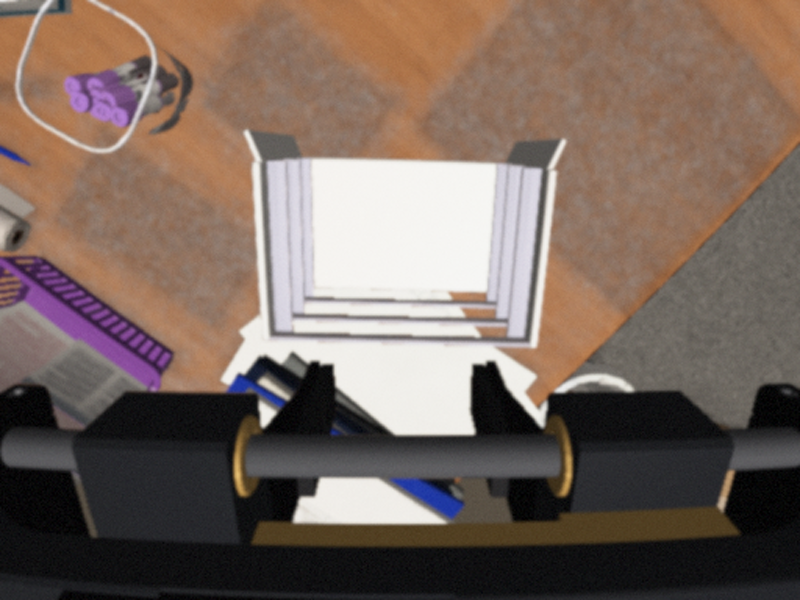

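```bash
python3 - <<'E'
from h import *
import json
from scipy.optimize import least_squares
m={k:(np.array(v) if isinstance(v,list) else v) for k,v in json.load(open('w11.json')).items()};f=1.5625
P=[((-67,-106,158),(253,162)),((-67,106,158),(558,172)),((67,-106,158),(262,339)),((67,106,158),(537,347)),
((-67,-86,140),(287,160)),((-67,86,140),(523,166)),((-67,-86,90),(300,159)),((-67,86,90),(508,165)),((-67,-86,40),(313,160)),((-67,86,40),(497,163))]
X=np.array([p[0] for p in P])/1e3; U=np.array([(p[1][1]/f,p[1][0]/f) for p in P])
def pts(q):
    c,s=np.cos(q[2]),np.sin(q[2]);return X@np.array([[c,s,0],[-s,c,0],[0,0,1]])+[q[0],q[1],0]
res=lambda q:(np.array([proj(m,x) for x in pts(q)])-U).ravel()
r=least_squares(res,[.731,.23,.64],loss='soft_l1')
print((r.x[:2]*1e3).round(1),np.degrees(r.x[2]).round(2));print(res(r.x).reshape(-1,2).round(1).tolist())
for p in [(287,160),(523,166),(300,159),(508,165)]: pass
# keys from w10 pose unknown; scene/side cross-check of rack lips
for cam in ['scene','side']:
    M=camera_model(cam);print(cam,[proj(M,x).round(0).tolist() for x in pts(r.x)[:4]])
E
```

```text
[724.2 225.1] 35.31
[[-0.8, -0.7], [-1.5, 0.0], [1.4, 0.3], [0.8, 0.1], [0.3, -0.4], [0.9, 0.3], [-0.0, 0.2], [0.0, 0.6], [-1.4, -1.2], [0.1, 0.4]]
scene [[177.0, 185.0], [228.0, 161.0], [172.0, 141.0], [221.0, 112.0]]
side [[136.0, 276.0], [124.0, 228.0], [124.0, 293.0], [113.0, 247.0]]
```

Request:
{"method": "arm_command", "body": {
  "motion": [
    [60,0,0,0,0,0,0.1466],
    [60,0,0,0,0,0,0.1466],
    [60,0,0,0,0,0,0.1466],
    [60,0,0,0,0,0,0.1466],
    [60,0,0,0,0,0,0.1466],
    [60,24,-36,0,0,0,0],
    [60,24,-36,18,0,0,0],
    [60,24,-36,20,0,0,0]
  ]
}}

```text
time_s: 35.7
tcp_pos: [0.6487, 0.1275, 0.3106]
ee_rot: [[-0.996, 0.088, 0.002], [0.088, 0.996, 0.0], [-0.002, 0.001, -1.0]]
wrist_force: [0.2, -0.1, -0.3]
gripper_width: 0.687
gripper_force: 0.0
```

Request:
{"method": "arm_command", "body": {
  "motion": [
    [60,24,-36,20,0,0,0],
    [60,24,-36,20,0,0,0],
    [60,24,-37,20,0,0,0],
    [60,25,-37,20,0,0,0],
    [60,25,-37,20,0,0,0],
    [60,25,-37,20,0,0,0],
    [60,25,-37,20,0,0,0],
    [60,25,-37,20,0,0,0]
  ]
}}

```text
time_s: 36.5
tcp_pos: [0.4265, -0.1485, 0.1504]
ee_rot: [[-0.996, 0.087, 0.002], [0.087, 0.996, -0.0], [-0.002, 0.0, -1.0]]
wrist_force: [0.7, -1.6, 0.1]
gripper_width: 0.687
gripper_force: 0.0
```

Request:
{"method": "arm_command", "body": {
  "motion": [
    [60,0,0,0,0,0,0],
    [60,0,0,0,0,0,0]
  ]
}}

```text
time_s: 36.7
tcp_pos: [0.4272, -0.1482, 0.1507]
ee_rot: [[-0.996, 0.089, 0.0], [0.089, 0.996, -0.0], [-0.0, -0.0, -1.0]]
wrist_force: [0.5, 0.3, 0.1]
gripper_width: 0.69
gripper_force: 0.0
```

```bash
python3 - <<'E'
from h import *
st=sense();print(st['time_s'],st['tcp_pos'].round(4),st['joints'].round(1),st['ee_rot'].round(3)[:,0])
im,m=snap('wrist','w12')
d=find_in('tray_grip','wrist');print(d)
for M,z in ((m,.048),): 
    print(proj(M,(.427,-.148,.048)).round(1),proj(M,(.427,-.148,.012)).round(1))
cv2.imwrite('pics/w12b.png',cv2.resize(im[:,:,::-1],(640,480)))
E
```

```text
36.7 [ 0.4272 -0.1482  0.1507] [  1.6   9.9 -29.5   0.  -50.5 -96.7] [-0.996  0.089 -0.   ]
[{'location': [322.5, 316.7], 'p': 0.74}, {'location': [269.1, 254.5], 'p': 0.64}]
[195.9 258.2] [184.5 258.1]
```

View pics/w12b.png

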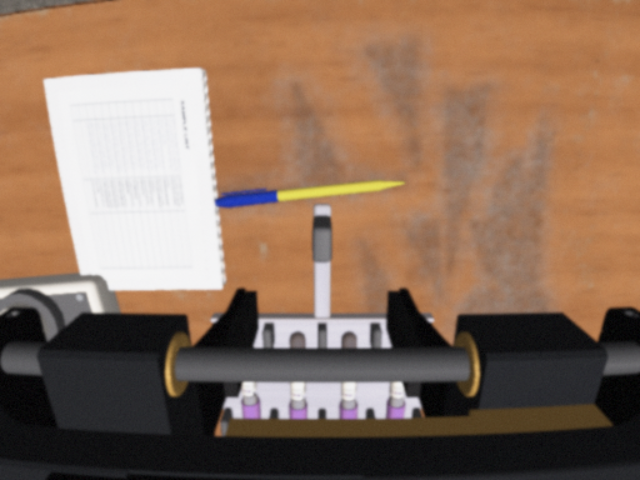

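Request:
{"method": "arm_command", "body": {
  "motion": [
    [60,0,0,40,0,0,0],
    [60,0,0,40,0,0,0],
    [50,0,0,30,0,0,0],
    [40,0,0,18,0,0,0],
    [35,0,0,0,0,0,0],
    [25,0,0,0,0,0,0],
    [0,0,0,0,0,0,0],
    [0,0,0,0,0,0,0]
  ]
}}

```text
time_s: 37.6
tcp_pos: [0.4289, -0.1472, 0.0238]
ee_rot: [[-0.996, 0.086, 0.003], [0.086, 0.996, 0.0], [-0.003, 0.0, -1.0]]
wrist_force: [0.2, 0.1, -0.0]
gripper_width: 0.229
gripper_force: 0.0
```

Request:
{"method": "arm_command", "body": {
  "motion": [
    [0,0,0,0,0,0,0],
    [0,0,0,0,0,0,0],
    [0,0,0,0,0,0,0],
    [0,0,0,0,0,0,0]
  ]
}}

```text
time_s: 38.0
tcp_pos: [0.4286, -0.1474, 0.0236]
ee_rot: [[-0.996, 0.087, 0.002], [0.087, 0.996, -0.0], [-0.002, 0.0, -1.0]]
wrist_force: [-1.4, 1.0, 6.6]
gripper_width: 0.158
gripper_force: 30.0
```

Request:
{"method": "arm_command", "body": {
  "motion": [
    [0,0,0,-4,0,0,0],
    [0,0,0,-4,0,0,0],
    [0,0,0,-4,0,0,0],
    [0,0,0,-4,0,0,0],
    [0,0,0,-4,0,0,0],
    [0,0,0,0,0,0,0]
  ]
}}

```text
time_s: 38.6
tcp_pos: [0.4281, -0.1474, 0.0431]
ee_rot: [[-0.996, 0.087, 0.001], [0.087, 0.996, -0.0], [-0.001, 0.0, -1.0]]
wrist_force: [0.5, 0.9, -2.4]
gripper_width: 0.16
gripper_force: 30.0
```

```bash
cat > ty.py <<'E'
from h import *
# tray tilt: two near-lip and fins visible in wrist view -> use side/scene cams; report force/moment
st=sense();print(st['time_s'],st['tcp_pos'].round(4),st['wrist_force'].round(1),st['moment'].round(2),st['gripper_width'])
import sys
n=sys.argv[1]
for c in ('scene','side'):
    im,m=snap(c,n+c)
a=cv2.imread(f'pics/{n}scene.png')[150:270,200:400]; b=cv2.imread(f'pics/{n}side.png')[150:270,180:380]
cv2.imwrite(f'pics/{n}.png',np.vstack([cv2.resize(x,(500,300),interpolation=cv2.INTER_CUBIC) for x in(a,b)]))
E
python3 ty.py t1
```

```text
38.6 [ 0.4281 -0.1474  0.0431] [ 0.5  0.9 -2.4] [0.01 0.1  0.04] 0.159717774062588
```

```bash
cat > tilt.py <<'E'
from h import *
from scipy.optimize import least_squares
import sys
# tray pitch/roll in hand from caps + white label blobs as seen by the wrist camera
def run(n):
    st=sense();im,m=snap('wrist',n)
    R=np.array(st['ee_rot']);p=np.array(st['tcp_pos'])
    g=p-R[:,2]*.011
    xt=-R[:,0];yt=R[:,1];zt=-R[:,2]
    T=lambda q:g+xt*(q[0]+142)/1e3+yt*q[1]/1e3+zt*(q[2]-34)/1e3
    print('t',st['time_s'],'tcp',p.round(4),'F',st['wrist_force'].round(1),'M',st['moment'].round(2))
    print('exp caps',[proj(m,T((36,y,12))).round(0).tolist() for y in(-68,-23,23,68)],'near lip',proj(m,T((-65,-60,12))).round(1),proj(m,T((-65,60,12))).round(1))
    print('caps',[(round(t[0],1),round(t[1],1),int(t[2])) for t in tubes(im,m)])
    g_=cv2.cvtColor(im,cv2.COLOR_RGB2GRAY).astype(int)
    for y in(-60,-35,35,60):
        r,c=proj(m,T((-65,y,12))); c=int(round(c)); r=int(r)
        if 0<=c<512: print('col',c,'exp row',r,'gray',g_[max(0,r-14):r+14,max(c-2,0):c+3].mean(1).round(0).astype(int).tolist())
run(sys.argv[1])
E
python3 tilt.py k1
```

```text
t 38.7 tcp [ 0.4276 -0.1474  0.0426] F [ 0.2  0.6 -2.4] M [-0.02  0.17 -0.08]
exp caps [[437.0, 175.0], [438.0, 230.0], [438.0, 286.0], [437.0, 341.0]] near lip [344.6 170.7] [344.5 345.5]
caps [(np.float64(180.9), np.float64(186.9), 25)]
col 171 exp row 344 gray [40, 40, 43, 49, 60, 65, 65, 65, 66, 67, 67, 68, 68, 67, 69, 67, 65, 62, 50, 30, 17, 17, 17, 14, 15, 15, 14, 16]
col 207 exp row 345 gray [42, 42, 43, 54, 63, 66, 67, 66, 67, 66, 67, 68, 65, 68, 68, 67, 65, 58, 46, 28, 17, 15, 15, 16, 15, 17, 15, 15]
col 309 exp row 345 gray [67, 67, 68, 67, 66, 66, 67, 68, 66, 67, 67, 66, 66, 67, 66, 67, 64, 60, 45, 27, 17, 16, 15, 15, 17, 16, 15, 17]
col 346 exp row 344 gray [66, 67, 66, 68, 68, 64, 66, 68, 67, 67, 67, 66, 67, 68, 66, 67, 65, 62, 48, 31, 16, 16, 16, 17, 15, 15, 15, 17]
```

```bash
cat > fit.py <<'E'
from h import *
import sys
def fit(n):
    st=sense();R=np.array(st['ee_rot']);p=np.array(st['tcp_pos']);g=p-R[:,2]*.011
    B=np.stack([-R[:,0],R[:,1],-R[:,2]],1)
    V=[(c,)+snap(c,n+c) for c in('scene','side')]
    masks=[]
    for c,im,m in V:
        h=cv2.cvtColor(im,cv2.COLOR_RGB2HSV); masks.append((h[:,:,1]<70)&(h[:,:,2]>120))
    C=np.array([(x,y,z) for x in(-65,65) for y in(-96,96) for z in(0,4)],float)
    best=[]
    for pitch in np.arange(-12,13,1.):
      for dz in(-6,-3,0,3,6):
        a=np.radians(pitch);Rp=np.array([[np.cos(a),0,np.sin(a)],[0,1,0],[-np.sin(a),0,np.cos(a)]]) # + = far end down
        sc=[]
        for (c,im,m),mk in zip(V,masks):
            X=[g+B@(Rp@((q-[-142,0,34])/1e3))+[0,0,dz/1e3] for q in C]
            uv=np.array([proj(m,x)[::-1] for x in X],np.float32)
            pm=np.zeros(mk.shape,np.uint8);cv2.fillConvexPoly(pm,cv2.convexHull((uv).round().astype(np.int32)),1)
            ring=cv2.dilate(pm,np.ones((9,9)))-pm
            sc.append(mk[pm>0].mean()-mk[ring>0].mean())
        best.append((round(sum(sc),3),pitch,dz,np.round(sc,2).tolist()))
    best.sort(key=lambda t:-t[0]);print(best[:5]); print([b for b in best if b[1]==0 and b[2]==0])
    print('t',st['time_s'],p.round(4),R[:,0].round(3),'F',st['wrist_force'].round(1),'M',st['moment'].round(2))
fit(sys.argv[1])
E
python3 fit.py f1
```

```text
[(np.float64(1.208), np.float64(-1.0), -6, [0.6, 0.61]), (np.float64(1.206), np.float64(-2.0), -6, [0.58, 0.63]), (np.float64(1.201), np.float64(0.0), -3, [0.59, 0.61]), (np.float64(1.198), np.float64(-1.0), -3, [0.59, 0.61]), (np.float64(1.193), np.float64(0.0), 0, [0.58, 0.61])]
[(np.float64(1.193), np.float64(0.0), 0, [0.58, 0.61])]
t 38.75 [ 0.4276 -0.1474  0.0425] [-0.996  0.087  0.   ] F [-0.4  0.5 -1.6] M [-0.03  0.13  0.  ]
```

```bash
python3 - <<'E'
from h import *
S=camera_model('scene');D=camera_model('side')
for z in(0.,.06,.118):print(z,(at_z(D,185.4,302.8,z)*1e3).round(0)[:2],(at_z(S,181.3,215.2,z)*1e3).round(0)[:2], 'base',(at_z(D,120+235/3.3,150+497/3.3,z)*1e3).round(0)[:2])
E
```

```text
0.0 [792. -15.] [810. -75.] base [766. -48.]
0.06 [ 742. -101.] [753. -29.] base [ 717. -131.]
0.118 [ 693. -184.] [697.  17.] base [ 670. -212.]
```

Request:
{"method": "arm_command", "body": {
  "motion": [
    [0,0,0,-5,0,0,0],
    [0,0,0,-10,0,0,0],
    [0,0,0,-12,0,0,0],
    [0,0,0,-12,0,0,0],
    [0,0,0,-12,0,0,0],
    [0,0,0,-12,0,0,0],
    [0,0,0,-8,0,0,0],
    [0,0,0,-5,0,0,0]
  ]
}}

```text
time_s: 39.65
tcp_pos: [0.428, -0.1474, 0.1197]
ee_rot: [[-0.996, 0.087, 0.002], [0.087, 0.996, 0.0], [-0.002, 0.0, -1.0]]
wrist_force: [0.6, 0.6, -2.4]
gripper_width: 0.161
gripper_force: 30.0
```

Request:
{"method": "arm_command", "body": {
  "motion": [
    [0,0,3,0,0,0,0],
    [0,0,6,0,0,0,0],
    [0,0,9,0,0,0,0],
    [0,0,11,0,0,0,0],
    [0,0,11,0,0,0,0],
    [0,0,11,0,0,0,0],
    [0,0,11,0,0,0,0],
    [0,0,11,0,0,0,0]
  ]
}}

```text
time_s: 40.45
tcp_pos: [0.4341, -0.0736, 0.1185]
ee_rot: [[-0.996, 0.087, 0.0], [0.087, 0.996, 0.0], [-0.0, 0.0, -1.0]]
wrist_force: [0.5, 1.1, -1.8]
gripper_width: 0.157
gripper_force: 30.0
```

Request:
{"method": "arm_command", "body": {
  "motion": [
    [0,0,11,0,0,0,0],
    [0,0,11,0,0,0,0],
    [0,0,11,0,0,0,0],
    [0,0,11,0,0,0,0],
    [0,0,11,0,0,0,0],
    [0,0,11,0,0,0,0],
    [0,0,11,0,0,0,0],
    [0,0,11,0,0,0,0]
  ]
}}

```text
time_s: 41.25
tcp_pos: [0.4418, 0.0139, 0.1186]
ee_rot: [[-0.996, 0.087, 0.0], [0.087, 0.996, 0.0], [-0.0, 0.0, -1.0]]
wrist_force: [-0.3, -0.5, -1.5]
gripper_width: 0.158
gripper_force: 30.0
```

Request:
{"method": "arm_command", "body": {
  "motion": [
    [0,0,7,0,0,0,0],
    [0,0,4,0,0,0,0],
    [0,0,1,0,0,0,0],
    [0,0,0,0,0,0,-0.01],
    [0,0,0,0,0,0,-0.025],
    [0,0,0,0,0,0,-0.04],
    [0,0,0,0,0,0,-0.05],
    [0,0,0,0,0,0,-0.05]
  ]
}}

```text
time_s: 42.05
tcp_pos: [0.4426, 0.0245, 0.1185]
ee_rot: [[-0.996, -0.09, -0.0], [-0.09, 0.996, -0.0], [0.0, -0.0, -1.0]]
wrist_force: [0.2, 0.7, -1.7]
gripper_width: 0.156
gripper_force: 30.0
```

Request:
{"method": "arm_command", "body": {
  "motion": [
    [0,0,0,0,0,0,-0.05],
    [0,0,0,0,0,0,-0.05],
    [0,0,0,0,0,0,-0.05],
    [0,0,0,0,0,0,-0.05],
    [0,0,0,0,0,0,-0.05],
    [0,0,0,0,0,0,-0.05],
    [0,0,0,0,0,0,-0.05],
    [0,0,0,0,0,0,-0.05]
  ]
}}

```text
time_s: 42.85
tcp_pos: [0.4426, 0.0245, 0.1185]
ee_rot: [[-0.882, -0.471, -0.0], [-0.471, 0.882, -0.0], [0.0, -0.0, -1.0]]
wrist_force: [-0.8, -0.0, -1.8]
gripper_width: 0.162
gripper_force: 30.0
```

Request:
{"method": "arm_command", "body": {
  "motion": [
    [0,0,0,0,0,0,-0.05],
    [0,0,0,0,0,0,-0.04],
    [0,0,0,0,0,0,-0.025],
    [0,0,0,0,0,0,-0.013],
    [0,0,0,0,0,0,0],
    [0,0,0,0,0,0,0]
  ]
}}

```text
time_s: 43.45
tcp_pos: [0.4427, 0.0249, 0.1185]
ee_rot: [[-0.816, -0.578, -0.0], [-0.578, 0.816, -0.0], [0.0, -0.0, -1.0]]
wrist_force: [-0.3, -1.2, -2.8]
gripper_width: 0.155
gripper_force: 30.0
```

```bash
python3 fit.py f2; python3 -c "
from h import *
print(np.round(sense()['joints'],1))"
```

```text
[(np.float64(0.852), np.float64(1.0), 0, [0.66, 0.19]), (np.float64(0.841), np.float64(-1.0), -6, [0.65, 0.19]), (np.float64(0.837), np.float64(2.0), 0, [0.62, 0.22]), (np.float64(0.835), np.float64(0.0), -3, [0.66, 0.17]), (np.float64(0.824), np.float64(0.0), -6, [0.61, 0.21])]
[(np.float64(0.762), np.float64(0.0), 0, [0.61, 0.15])]
t 43.45 [0.4427 0.0249 0.1185] [-0.816 -0.578  0.   ] F [-0.3 -1.2 -2.8] M [-0.15  0.15 -0.02]
[ 24.3  11.6 -33.1   0.  -45.3 -79.1]
```

Request:
{"method": "arm_command", "body": {
  "motion": [
    [0,-4,1,-2,0,0,0],
    [0,-8,0,-2,0,0,0],
    [0,-11,0,0,0,0,0],
    [0,-11,0,0,0,0,0],
    [0,-11,0,0,0,0,0],
    [0,-11,0,0,0,0,0],
    [0,-11,0,0,0,0,0],
    [0,-8,0,0,0,0,0]
  ]
}}

```text
time_s: 44.35
tcp_pos: [0.5044, 0.0698, 0.1224]
ee_rot: [[-0.816, -0.578, 0.0], [-0.578, 0.816, -0.0], [0.0, -0.0, -1.0]]
wrist_force: [0.8, -0.4, -2.0]
gripper_width: 0.159
gripper_force: 30.0
```

Request:
{"method": "arm_command", "body": {
  "motion": [
    [0,-5,0,0,0,0,0],
    [0,-5,0,0,0,0,0],
    [0,-5,0,0,0,0,0],
    [0,-5,0,0,0,0,0],
    [0,0,0,0,0,0,0]
  ]
}}

```text
time_s: 44.85
tcp_pos: [0.5203, 0.081, 0.1226]
ee_rot: [[-0.816, -0.578, 0.001], [-0.578, 0.816, 0.0], [-0.001, -0.0, -1.0]]
wrist_force: [-0.9, 0.2, -2.1]
gripper_width: 0.157
gripper_force: 30.0
```

```bash
cat > rk.py <<'E'
from h import *
st=sense();p=np.array(st['tcp_pos'])*1e3;d=p[:2]-[724.2,225.1];print('t',st['time_s'],'tray x in rack',(.816*d[0]+.578*d[1]+142).round(1),'y',(-.578*d[0]+.816*d[1]).round(1),'z',(p[2]-23.6).round(1),'F',st['wrist_force'].round(1),'M',st['moment'].round(2))
E
python3 rk.py
```

```text
t 44.85 tray x in rack -107.7 y 0.3 z 99.0 F [-0.9  0.2 -2.1] M [-0.14  0.12 -0.02]
```

Request:
{"method": "arm_command", "body": {
  "motion": [
    [0,-6,0,0,0,0,0],
    [0,-10,0,0,0,0,0],
    [0,-10,0,0,0,0,0],
    [0,-10,0,0,0,0,0],
    [0,-10,0,0,0,0,0],
    [0,-10,0,0,0,0,0],
    [0,-10,0,0,0,0,0],
    [0,-6,0,0,0,0,0]
  ]
}}

```text
time_s: 45.65
tcp_pos: [0.5794, 0.1229, 0.1224]
ee_rot: [[-0.816, -0.578, 0.0], [-0.578, 0.816, 0.0], [-0.0, -0.0, -1.0]]
wrist_force: [-0.5, -0.1, -2.0]
gripper_width: 0.156
gripper_force: 30.0
```

Request:
{"method": "arm_command", "body": {
  "motion": [
    [0,-4,0,0,0,0,0],
    [0,-4,0,0,0,0,0],
    [0,-4,0,0,0,0,0],
    [0,0,0,2,0,0,0],
    [0,0,0,2,0,0,0],
    [0,0,0,2,0,0,0],
    [0,0,0,1,0,0,0],
    [0,0,0,0,0,0,0]
  ]
}}

```text
time_s: 46.45
tcp_pos: [0.5881, 0.1291, 0.1154]
ee_rot: [[-0.816, -0.578, -0.0], [-0.578, 0.816, -0.0], [0.0, -0.0, -1.0]]
wrist_force: [0.2, 0.3, -1.9]
gripper_width: 0.159
gripper_force: 30.0
```

```bash
python3 rk.py
```

```text
t 46.45 tray x in rack -24.6 y 0.3 z 91.8 F [ 0.2  0.3 -1.9] M [-0.17  0.14 -0.02]
```

Lower 1.5 mm more at most and push home gradually.

Request:
{"method": "arm_command", "body": {
  "motion": [
    [0,0,0,1,0,0,0],
    [0,-4,0,0,0,0,0],
    [0,-4,0,0,0,0,0],
    [0,-4,0,0,0,0,0],
    [0,-3,0,0,0,0,0],
    [0,-2,0,0,0,0,0],
    [0,0,0,0,0,0,0]
  ]
}}

```text
time_s: 47.15
tcp_pos: [0.6027, 0.1394, 0.1146]
ee_rot: [[-0.816, -0.578, 0.001], [-0.578, 0.816, 0.0], [-0.001, -0.0, -1.0]]
wrist_force: [-0.1, -0.4, -1.7]
gripper_width: 0.161
gripper_force: 30.0
```

```bash
python3 rk.py
```

```text
t 47.15 tray x in rack -6.7 y 0.3 z 91.0 F [-0.1 -0.4 -1.7] M [-0.06 -0.11  0.02]
```

Request:
{"method": "arm_command", "body": {
  "motion": [
    [0,-2,0,0,0,0,0],
    [0,-2,0,0,0,0,0],
    [0,0,0,0,0,0,0]
  ]
}}

```text
time_s: 47.45
tcp_pos: [0.6057, 0.1415, 0.1146]
ee_rot: [[-0.816, -0.578, 0.001], [-0.578, 0.816, 0.0], [-0.001, -0.0, -1.0]]
wrist_force: [-0.4, 0.2, -1.0]
gripper_width: 0.156
gripper_force: 30.0
```

```bash
python3 rk.py
```

```text
t 47.45 tray x in rack -3.0 y 0.3 z 91.0 F [-0.4  0.2 -1. ] M [-0.02 -0.06 -0.04]
```

Request:
{"method": "arm_command", "body": {
  "motion": [
    [0,-1,0,0,0,0,0],
    [0,-1,0,0,0,0,0],
    [0,0,0,0,0,0,0]
  ]
}}

```text
time_s: 47.75
tcp_pos: [0.607, 0.1424, 0.1145]
ee_rot: [[-0.816, -0.578, -0.0], [-0.578, 0.816, -0.0], [0.0, -0.0, -1.0]]
wrist_force: [-0.3, -0.4, -0.6]
gripper_width: 0.155
gripper_force: 30.0
```

Request:
{"method": "arm_command", "body": {
  "motion": [
    [0,-1,0,0,0,0,0],
    [0,-1,0,0,0,0,0],
    [0,0,0,0,0,0,0]
  ]
}}

```text
time_s: 48.05
tcp_pos: [0.6073, 0.1423, 0.1142]
ee_rot: [[-0.816, -0.578, -0.004], [-0.578, 0.816, -0.002], [0.004, 0.0, -1.0]]
wrist_force: [-5.3, -3.8, 2.6]
gripper_width: 0.16
gripper_force: 30.0
```

```bash
python3 rk.py
```

```text
t 48.05 tray x in rack -1.2 y -0.0 z 90.6 F [-5.3 -3.8  2.6] M [-1.06  0.78  0.08]
```

Request:
{"method": "arm_command", "body": {
  "motion": [
    [0,1,0,0.6,0,0,0],
    [0,0,0,0,0,0,0],
    [40,0,0,0,0,0,0],
    [40,0,0,0,0,0,0],
    [40,0,0,0,0,0,0],
    [40,0,0,0,0,0,0],
    [40,0,0,0,0,0,0]
  ]
}}

```text
time_s: 48.75
tcp_pos: [0.6081, 0.1434, 0.114]
ee_rot: [[-0.816, -0.578, 0.001], [-0.578, 0.816, 0.0], [-0.001, -0.0, -1.0]]
wrist_force: [-0.1, -0.0, -0.7]
gripper_width: 0.447
gripper_force: 0.0
```

Request:
{"method": "arm_command", "body": {
  "motion": [
    [40,0,0,-10,0,0,0],
    [40,0,0,-20,0,0,0],
    [40,0,0,-30,0,0,0],
    [40,0,0,-40,0,0,0],
    [40,-30,0,-40,0,0,0],
    [40,-30,0,-40,0,0,0],
    [40,-30,0,-40,0,0,0],
    [40,-30,0,-14,0,0,0]
  ]
}}

```text
time_s: 49.55
tcp_pos: [0.7074, 0.2127, 0.3557]
ee_rot: [[-0.816, -0.578, 0.01], [-0.578, 0.816, 0.003], [-0.011, -0.003, -1.0]]
wrist_force: [-0.1, -0.2, 0.9]
gripper_width: 0.46
gripper_force: 0.0
```

Request:
{"method": "arm_command", "body": {
  "motion": [
    [40,0,0,0,0,0,0],
    [40,0,0,0,0,0,0]
  ]
}}

```text
time_s: 49.75
tcp_pos: [0.7057, 0.2127, 0.3473]
ee_rot: [[-0.816, -0.578, -0.001], [-0.578, 0.816, -0.0], [0.001, 0.001, -1.0]]
wrist_force: [0.3, -0.3, -0.3]
gripper_width: 0.461
gripper_force: 0.0
```

```bash
python3 - <<'E'
from h import *
st=sense();print(st['time_s'],st['tcp_pos'].round(4),st['ee_rot'].round(3).tolist(),st['joints'].round(1))
im,m=snap('wrist','w13')
o=np.array([724.2,225.1]);
def tr(x,y,z,tx=-2,ty=0,tz=90): 
    X=np.array([x+tx,y+ty]);return np.array([o[0]+.816*X[0]-.578*X[1],o[1]+.578*X[0]+.816*X[1],z+tz])/1e3
for t in tubes(im,m,.1025):
    d=np.array(t[3:])-o;print(np.round(t[:3],1),'rack',(.816*d[0]+.578*d[1]).round(1),(-.578*d[0]+.816*d[1]).round(1))
v=im[:,:,::-1].copy()
for q in[(-65,-96,4),(-65,96,4),(-142,0,48),(48,0,24),(-48,0,24),(-48,-91,24),(-48,91,24),(65,-96,4),(65,96,4)]:
    r,c=proj(m,tr(*q));cv2.circle(v,(int(round(c)),int(round(r))),2,(0,0,255),1)
cv2.imwrite('pics/w13b.png',cv2.resize(v,(800,600),interpolation=cv2.INTER_CUBIC))
E
```

```text
49.75 [0.7057 0.2127 0.3473] [[-0.816, -0.578, -0.001], [-0.578, 0.816, -0.0], [0.001, 0.001, -1.0]] [ 29.3  31.9  32.6  -0.  -90.8 -84. ]
[  90.9   66.  1107. ] rack -116.8 -243.2
[ 221.4   56.  2906. ] rack 62.8 -291.1
[200.3 207.9 168. ] rack 30.0 -67.1
[202.  307.2 166. ] rack 32.5 68.2
[203.4 240.  161. ] rack 34.5 -23.3
[203.5 275.  162. ] rack 34.6 24.4
[335. 284.  17.] rack 260.4 43.4
```

View pics/w13b.png

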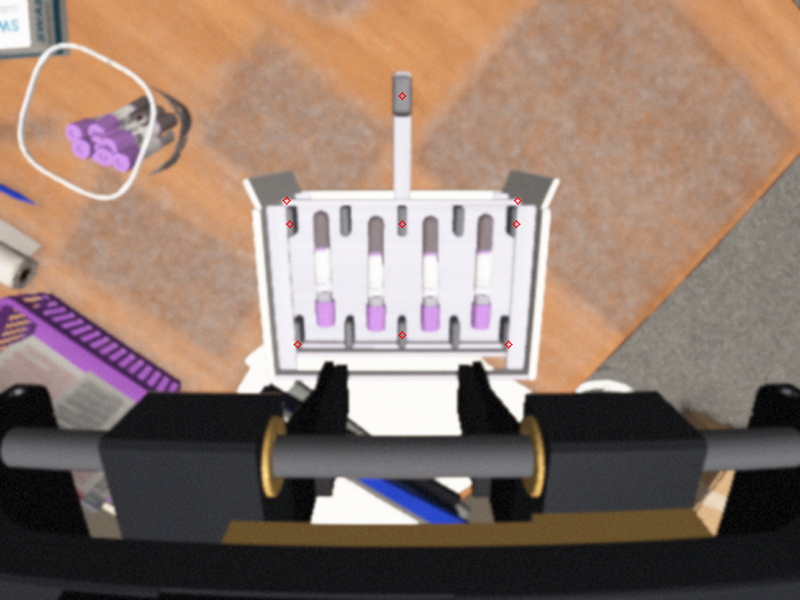

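Request:
{"method": "arm_command", "body": {
  "motion": [
    [20,0,0,0,0,0,0.1232],
    [20,0,0,0,0,0,0.1232],
    [20,0,0,0,0,0,0.1232],
    [20,0,0,0,0,0,0.1232],
    [20,0,0,0,0,0,0.1232],
    [0,13,-43,0,0,0,0],
    [0,13,-43,0,0,0,0],
    [0,13,-43,0,0,0,0]
  ]
}}

```text
time_s: 50.6
tcp_pos: [0.6647, 0.0815, 0.3478]
ee_rot: [[-1.0, -0.001, -0.001], [-0.001, 1.0, -0.001], [0.001, -0.001, -1.0]]
wrist_force: [0.5, -0.8, 0.3]
gripper_width: 0.052
gripper_force: 0.0
```

Request:
{"method": "arm_command", "body": {
  "motion": [
    [0,13,-43,0,0,0,0],
    [0,13,-43,12,0,0,0],
    [0,13,-43,12,0,0,0],
    [0,13,-43,12,0,0,0],
    [0,13,-43,12,0,0,0],
    [0,13,-43,12,0,0,0],
    [0,13,-43,12,0,0,0],
    [0,13,-43,15,0,0,0]
  ]
}}

```text
time_s: 51.4
tcp_pos: [0.5605, -0.2623, 0.2613]
ee_rot: [[-1.0, 0.0, 0.0], [0.0, 1.0, -0.0], [-0.0, -0.0, -1.0]]
wrist_force: [1.0, -0.7, 0.3]
gripper_width: 0.009
gripper_force: 0.0
```

Request:
{"method": "arm_command", "body": {
  "motion": [
    [0,14,-43,15,0,0,0],
    [0,14,-43,15,0,0,0],
    [0,14,-43,15,0,0,0],
    [0,0,0,15,0,0,0],
    [0,0,0,0,0,0,0],
    [0,0,0,0,0,0,0]
  ]
}}

```text
time_s: 52.0
tcp_pos: [0.5199, -0.3894, 0.2014]
ee_rot: [[-1.0, -0.0, -0.001], [-0.0, 1.0, -0.0], [0.001, -0.0, -1.0]]
wrist_force: [-0.2, 0.5, -0.3]
gripper_width: 0.006
gripper_force: 0.0
```

```bash
python3 - <<'E'
from h import *
st=sense();print(st['time_s'],st['tcp_pos'].round(4),st['ee_rot'].round(3).tolist(),st['joints'].round(1),st['gripper_width'])
im,m=snap('wrist','w14')
import json; json.dump({k:np.array(v).tolist() for k,v in m.items()},open('w14.json','w'))
for n in ['key_left_top','key_right_top','key_large_top','control']:
    print(n,[(np.round(d['location'],1).tolist(),round(d['p'],2)) for d in find_in(n,'wrist')][:4])
g=cv2.cvtColor(im,cv2.COLOR_RGB2GRAY)
_,b=cv2.threshold(g,185,255,0)
n,l,s,c=cv2.connectedComponentsWithStats(b)
for i in range(1,n):
    if s[i,4]>150: print(s[i].tolist(),c[i].round(1))
E
```

```text
52.0 [ 0.5199 -0.3894  0.2014] [[-1.0, -0.0, -0.001], [-0.0, 1.0, -0.0], [0.001, -0.0, -1.0]] [-22.6  25.6   1.7   0.  -66.2 -67.4] 0.005705709996064744
key_left_top [([178.9, 286.5], 0.67)]
key_right_top [([181.9, 219.3], 0.65)]
key_large_top [([135.9, 252.4], 0.71)]
control [([153.0, 252.0], 0.93), ([137.4, 253.1], 0.31)]
[193, 0, 225, 203, 16497] [338.1  73.8]
[452, 61, 60, 8, 286] [481.4  64.2]
[232, 117, 40, 40, 1256] [251.5 136.8]
[208, 172, 22, 22, 381] [218.5 182.7]
[275, 172, 22, 22, 383] [285.5 182.5]
[382, 322, 37, 24, 348] [400.2 333.5]
```

```bash
python3 - <<'E'
from h import *
import json
m={k:(np.array(v) if isinstance(v,list) else v) for k,v in json.load(open('w14.json')).items()}
for z in(.034,.038,.042,.046,.05):
    L,R_,G=[(at_z(m,*p,z)*1e3).round(1)[:2] for p in[(182.5,285.5),(182.7,218.5),(136.8,251.5)]]
    print(z,L,R_,G,'LR',np.hypot(*(L-R_)).round(1),'mid-large',np.hypot(*((L+R_)/2-G)).round(1))
E
```

```text
0.034 [ 525.6 -359.5] [ 525.8 -431.6] [ 476.7 -395.8] LR 72.1 mid-large 49.0
0.038 [ 524.4 -359.9] [ 524.6 -431.1] [ 476.2 -395.8] LR 71.2 mid-large 48.3
0.042 [ 523.3 -360.3] [ 523.5 -430.6] [ 475.7 -395.7] LR 70.3 mid-large 47.7
0.046 [ 522.2 -360.7] [ 522.4 -430.1] [ 475.1 -395.6] LR 69.4 mid-large 47.2
0.05 [ 521.1 -361. ] [ 521.3 -429.6] [ 474.6 -395.6] LR 68.6 mid-large 46.6
```

Request:
{"method": "arm_command", "body": {
  "motion": [
    [0,-1,28,0,0,0,0],
    [0,0,0,40,0,0,0],
    [0,0,0,40,0,0,0],
    [0,0,0,35,0,0,0],
    [0,0,0,20,0,0,0],
    [0,0,0,0,0,0,0],
    [0,0,0,0,0,0,0]
  ]
}}

```text
time_s: 52.95
tcp_pos: [0.5226, -0.3617, 0.0668]
ee_rot: [[-1.0, -0.001, 0.001], [-0.001, 1.0, -0.001], [-0.001, -0.001, -1.0]]
wrist_force: [-0.2, -0.0, 0.7]
gripper_width: 0.003
gripper_force: 0.0
```

Request:
{"method": "arm_command", "body": {
  "motion": [
    [0,0,0,2,0,0,0],
    [0,0,0,2,0,0,0],
    [0,0,0,2,0,0,0],
    [0,0,0,2,0,0,0],
    [0,0,0,0,0,0,0]
  ]
}}

```text
time_s: 53.45
tcp_pos: [0.5222, -0.3618, 0.0584]
ee_rot: [[-1.0, -0.0, 0.001], [-0.0, 1.0, -0.001], [-0.001, -0.001, -1.0]]
wrist_force: [-0.0, 0.4, 3.1]
gripper_width: 0.001
gripper_force: 1.0
```

Request:
{"method": "arm_command", "body": {
  "motion": [
    [0,0,0,1,0,0,0],
    [0,0,0,1,0,0,0],
    [0,0,0,0,0,0,0]
  ]
}}

```text
time_s: 53.75
tcp_pos: [0.5222, -0.3618, 0.0562]
ee_rot: [[-1.0, -0.0, 0.001], [-0.0, 1.0, -0.001], [-0.001, -0.001, -1.0]]
wrist_force: [0.3, 0.3, 3.2]
gripper_width: 0.008
gripper_force: 1.5
```

Request:
{"method": "arm_command", "body": {
  "motion": [
    [0,0,0,1,0,0,0],
    [0,0,0,1,0,0,0],
    [0,0,0,0,0,0,0]
  ]
}}

```text
time_s: 54.05
tcp_pos: [0.5223, -0.3618, 0.0545]
ee_rot: [[-1.0, -0.0, 0.001], [-0.0, 1.0, -0.001], [-0.001, -0.001, -1.0]]
wrist_force: [1.3, 1.4, 4.7]
gripper_width: 0.004
gripper_force: 2.5
```

Request:
{"method": "arm_command", "body": {
  "motion": [
    [0,0,0,1,0,0,0],
    [0,0,0,1,0,0,0],
    [0,0,0,0,0,0,0]
  ]
}}

```text
time_s: 54.35
tcp_pos: [0.5223, -0.3618, 0.0543]
ee_rot: [[-1.0, -0.001, 0.001], [-0.001, 1.0, -0.001], [-0.001, -0.001, -1.0]]
wrist_force: [-1.5, 2.4, 12.9]
gripper_width: 0.009
gripper_force: 6.5
```

Request:
{"method": "arm_command", "body": {
  "motion": [
    [0,0,0,-5,0,0,0],
    [0,0,0,-20,0,0,0],
    [0,0,-34,-5,0,0,0],
    [0,0,-34,0,0,0,0],
    [0,0,0,15,0,0,0],
    [0,0,0,5,0,0,0],
    [0,0,0,0,0,0,0]
  ]
}}

```text
time_s: 55.05
tcp_pos: [0.5202, -0.4286, 0.0599]
ee_rot: [[-1.0, 0.0, -0.005], [0.0, 1.0, 0.002], [0.005, 0.002, -1.0]]
wrist_force: [-0.8, -1.1, 0.4]
gripper_width: 0.004
gripper_force: 0.6
```

Request:
{"method": "arm_command", "body": {
  "motion": [
    [0,0,0,2,0,0,0],
    [0,0,0,2,0,0,0],
    [0,0,0,2,0,0,0],
    [0,0,0,2,0,0,0],
    [0,0,0,1.5,0,0,0],
    [0,0,0,0,0,0,0]
  ]
}}

```text
time_s: 55.65
tcp_pos: [0.5218, -0.4289, 0.0544]
ee_rot: [[-1.0, -0.001, -0.0], [-0.001, 1.0, 0.0], [0.0, 0.0, -1.0]]
wrist_force: [-2.8, 5.0, 9.8]
gripper_width: 0.005
gripper_force: 5.1
```

Right key bottomed out. Now the large key: (474.5, -395.6).

Request:
{"method": "arm_command", "body": {
  "motion": [
    [0,0,0,-5,0,0,0],
    [0,0,0,-20,0,0,0],
    [0,24,16,-5,0,0,0],
    [0,23,17,0,0,0,0],
    [0,0,0,15,0,0,0],
    [0,0,0,5,0,0,0],
    [0,0,0,0,0,0,0]
  ]
}}

```text
time_s: 56.35
tcp_pos: [0.4749, -0.3966, 0.0616]
ee_rot: [[-1.0, -0.0, -0.001], [-0.0, 1.0, 0.0], [0.001, 0.0, -1.0]]
wrist_force: [0.2, -0.0, -0.1]
gripper_width: 0.004
gripper_force: 0.0
```

Request:
{"method": "arm_command", "body": {
  "motion": [
    [0,0,0,2,0,0,0],
    [0,0,0,2,0,0,0],
    [0,0,0,2,0,0,0],
    [0,0,0,2,0,0,0],
    [0,0,0,1.5,0,0,0],
    [0,0,0,0,0,0,0]
  ]
}}

```text
time_s: 56.95
tcp_pos: [0.4757, -0.3972, 0.0544]
ee_rot: [[-1.0, -0.001, 0.002], [-0.001, 1.0, -0.002], [-0.002, -0.002, -1.0]]
wrist_force: [-0.3, 0.5, 6.6]
gripper_width: 0.005
gripper_force: 3.5
```

Request:
{"method": "arm_command", "body": {
  "motion": [
    [0,0,0,1,0,0,0],
    [0,0,0,0,0,0,0]
  ]
}}

```text
time_s: 57.15
tcp_pos: [0.4758, -0.3972, 0.0543]
ee_rot: [[-1.0, -0.001, 0.002], [-0.001, 1.0, -0.002], [-0.002, -0.002, -1.0]]
wrist_force: [-1.1, 2.0, 10.9]
gripper_width: 0.003
gripper_force: 5.5
```

Request:
{"method": "arm_command", "body": {
  "motion": [
    [0,0,0,-5,0,0,0],
    [0,0,0,-20,0,0,0],
    [0,0,0,-40,0,0,0],
    [0,0,0,-40,0,0,0],
    [0,0,0,-40,0,0,0],
    [0,0,0,0,0,0,0],
    [0,0,0,0,0,0,0],
    [0,0,0,0,0,0,0]
  ]
}}

```text
time_s: 57.95
tcp_pos: [0.4738, -0.3959, 0.1952]
ee_rot: [[-1.0, 0.0, -0.003], [0.0, 1.0, 0.002], [0.003, 0.002, -1.0]]
wrist_force: [0.0, -0.3, -1.3]
gripper_width: 0.004
gripper_force: 0.0
```

```bash
python3 - <<'E'
from h import *
st=sense();print(st['time_s'],st['tcp_pos'].round(4),st['wrist_force'].round(1))
# tray unchanged? compare rack/tray overlap in the scene camera: projected post & caps
im,m=snap('scene','end');o=np.array([724.2,225.1])
for n in('tray_grip','sample_a_mid'):
    print(n,[(np.round(d['location'],0).tolist(),round(d['p'],2)) for d in find_in(n,'scene')][:3])
def W(x,y,z):return np.array([o[0]+.816*x-.578*y,o[1]+.578*x+.816*y,z])/1e3
print('post exp',proj(m,W(-144,0,125)).round(0),'tubes exp',proj(m,W(-2,0,102)).round(0))
print(finish_job())
E
```

```text
57.95 [ 0.4738 -0.3959  0.1952] [ 0.  -0.3 -1.3]
tray_grip [([215.0, 166.0], 0.89)]
sample_a_mid [([208.0, 157.0], 0.59)]
post exp [214. 202.] tubes exp [213. 154.]
the job is handed in; nothing more can be done
None
```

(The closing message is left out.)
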